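Hang the display arm and dress it with crispbread

TASK

Hook the steel display arm's two claws into the upper pair of slots of the grey upright and press it down until it sits fully home and the red latch has sprung out over it. Then carry every crispbread from the cooling rack with the spatula and leave them side by side, each lying flat and square across both prongs of the arm, never touching the food with the gripper or dropping it. Finish by laying the spatula back on its white rest just as it lay at first, and leave the jars and other things on the counter where they are.

Things in the scene. Friction and masses are not known exactly. Their poses are not given: they have to be found in the camera images.
- bracket: Loose steel display arm, 0.42 kg, flat on the counter. Origin: underside, back face, mid-width; x out of the back (the way the claws go in), z up. Back plate x -6..0, 80 wide, z 0..56 mm. Two prongs to x -240, 6 wide, at y +-29 (52 clear between, front ends open), z 0..14. Crispbreads lie on the prongs' tops between the front ends and the fin.
- fin (a point): Centre of the arm's blue grip fin, arm frame (-38, 0, 30) mm; fin 12 thick (y), x -70..-6, z 4..54; carry the arm by it. It balances about x = -40. A floor plate 4 thick joins the prongs under the fin only.
- claw_seat (a point): Point on the arm's back face, mid-width, level with the undersides of the claws' necks (arm frame 0, 0, 38 mm). Two claws at y +-28, each 14 wide: neck x 0..5.5, z 38..46, then a downturned hook x 5.5..11.5, z 28..46.
- upright: Fixed grey slotted upright, 100 wide, 32 deep, 208 high. Origin at counter level in its front face, mid-width; x into the face (the way the claws go in), z up: the hung arm has the same axes. Foot plate 8 thick, x 0..100. Front wall 4 thick, hollow 24 mm behind. Slots 20 wide at y +-28: lower pair z 75..105, upper pair z 155..185 mm.
- upper_slots (a point): Point in the upright's front face, mid-width, level with the bottom edges of the upper slots (upright frame 0, 0, 155 mm). With the arm home, claw_seat lies here: enter with the arm 13 to 19 mm higher until its back plate meets the wall, then press down with 5 to 10 N.
- latch (a joint): Red sprung latch tongue in the upright's front face, mid-width, 24 wide, z 176..184 mm, sticks out 6 mm. Value in m: 0 out, up to 0.008 pushed in (about 3.5 N). The arm's back plate pushes it in on entering; it springs out over the plate's top when the arm is home.
- rack: Fixed aluminium cooling rack. Origin at counter level, centre; base plate 220 (x) x 130 (y) x 4; two rails along x, 6 wide at y = +-29 (52 clear between), tops at z = 22 mm, open at both ends. The crispbreads lie in a row across the rails; the spatula enters from the -x end.
- spatula: Cranked spatula, 0.13 kg, loose, lying on its rest. Origin: centre of the blade's underside; x towards the blade's tip, z up. Steel blade x -27..27, 36 wide, 2.5 thick, flat; a riser 14 wide at x -31..-27 up to z = 40; wooden handle x -170..-31, 16 wide (y), z 34..48 mm.
- spatula_grip (a point): Point to hold the spatula: middle of the handle's thickness, spatula frame (-95, 0, 41) mm; it balances about x = -75.
- rest: Fixed white ceramic spatula rest. Origin and axes are such that the spatula at home has the same x, y and axes, with its origin 4 mm up. Base plate 4 thick, x -180..40, 70 wide; saddle x -175..-125 with floor at z = 38 and two cheeks up to z = 50, 28 apart, that take the handle.
- crisp1: Rectangular seeded crispbread, 44 (x) x 84 (y) x 9 mm, 45 g; origin at the centre of its underside, z up. May be absent.
- crisp2: Rectangular seeded crispbread, 44 (x) x 84 (y) x 9 mm, 45 g; origin at the centre of its underside, z up. May be absent.
- crisp3: Rectangular seeded crispbread, 44 (x) x 84 (y) x 9 mm, 45 g; origin at the centre of its underside, z up. May be absent.
- jar_plum: Amber preserve jar, 80 across, 142 high; a bystander, to be left alone. Origin at the underside.
- jar_lemon: Yellow preserve jar, squat, 86 across, 82 high; a bystander, to be left alone. Origin at the underside.
- jar_pickle: Green preserve jar, 72 across, 122 high; a bystander, to be left alone. Origin at the underside.
- jar_pepper: Red preserve jar, 76 across, 132 high; a bystander, to be left alone. Origin at the underside.
- pot_seeds: Small brown seed pot, 44 across, 58 high; a bystander, to be left alone. Origin at the underside.
- jar_lid: Brass jar lid lying flat, 68 across, 12 thick; a bystander, to be left alone. Origin at the underside.
- brush: Hand brush lying flat; a bystander, to be left alone. Origin at the underside.

How it is judged:
By the outcome, as a careful person would: the job done as asked, in the order asked, and still so for the second after the job is handed in, with the robot touching nothing.
Of crisp1, crisp2, crisp3 only 2 to 3 are there at a start; the rules pass over those that are not, and their reading is None.
At some moment in a run one of bracket may be knocked a few centimetres aside while the robot is not near it.
It also fails if it takes over 200 s, if anything falls off the work surface, if the arm or the gripper's body presses on something with over 40 N, if the wrist force passes 120 N, or if a joint passes its speed limit or range.

ROBOT

A 7-joint arm with a two-finger parallel gripper is mounted at the origin on the work surface. World frame = base frame: x ahead of the robot, y to its left, z up, the work surface at z = 0. Lengths are in mm, angles in rad, forces in N, time in s.
With the tool pointing down it reaches from about 400 to 875 mm from the base axis. Payload 4.4 kg.
Tool frame: the origin (TCP) lies at the very end of the fingers, on their centre line; the grasp point (between the pads) lies 19 mm behind it; z points along the fingers, y is the line along which they close (so a half turn about z gives the same grasp; the last joint's range is limited). The gripper opens to 85 mm and grips with 20 to 120 N. Pads are 22 mm wide; open, the fingers measure 114 mm over their backs; the gripper's body (76 mm by 85 mm) begins 54 mm behind the grasp point. The pads swing forward as they close: fully open they stand 13 mm farther back than shut.
Start: joints at [1.143, 0.628, 0.038, 1.517, -0.027, 0.996, -0.02], TCP at [230.102, -607.924, 200.513] pointing down, gripper open.
Joint ranges: [-3.06, 3.06], [-0.37, 2.12], [-1.25, 1.32], [0.18, 2.47], [-1.1, 4.24], [0.23, 1.98], [-2.94, 2.94]. Speed limits (rad/s): [2.57, 2.57, 3.14, 3.14, 3.14, 3.14, 3.14].

INTERFACE

Orientations are given as [roll, pitch, yaw] about the fixed x, y, z axes, in that order (R = Rz(yaw) Ry(pitch) Rx(roll)).
In Python, from cell import sensors, get_image, camera_params, order gives the robot as it stands.
- The arm moves only by the shell command python3 -m inch 'ROWS' [OPENING]. ROWS is JSON, a list that holds one entry, the list of rows, each a list of 4 numbers: the shift along the tool's x, y, z in cm, then the turn about the tool's z in degrees. A call has 1 to 8 rows; each row is the pose to reach, as a shift and turn from the pose commanded when the call began, along the tool's axes at that moment; what a row does not reach only later rows make up. A row lasts 1/12 s, in which the tool goes at most 41.7 mm and 7.16 degrees, less where a joint would pass 70% of its speed; a pose out of reach is approached as far as the arm can. A call with a gripper value outside its range is refused whole. OPENING is the finger opening in cm, from 0 to 8.54, set as the call begins (- or left out, the last holds). The fingers move at their own pace and stop on an object; the grip force is fixed at half the most. Time passes only in rows, so rows that repeat a pose let the fingers close. It gives the time, the measured TCP pose, the force, the opening and the grip force at its end, in the units of the state.
- sensors.read_state(): the state, without advancing time (a new reading comes with each control period).
- get_image(name): name is "side" or "top"; returns the picture (384x512x3 uint8, blue, green, red); there is no depth.
- camera_params(name): a dict with "mtx" (3x3 intrinsics, pixels), "rvec" (rotation vector, rad) and "tvec" (3), from world to camera coordinates, as OpenCV has them. Camera axes: x right, y down, z forward; pixel columns grow to the right and rows downward; lengths in mm; the calibration is good to about 2 mm. A picture is of the moment at which its call begins. camera_params takes no time and is no camera call.
- order.finish_job(): hands the job in; it is judged then, once.
The state is a dict: "clock": time; "qpos": joint angles; "qd": joint speeds; "tau": joint torques, N m; "eef_pos": TCP position; "tool_rot": TCP orientation; "force": force on the tool from outside, world axes, zero at the start; "torque": the same for the moment, N m; "width": finger opening in mm; "gripper_force": force on a finger pad.
Only numpy, scipy, OpenCV 4.12 (cv2) and the standard library are available. Lean on these libraries where they do the work, as an engineer would, in place of code of your own. Each camera call takes 0.05 s, during which the arm holds its last target. There are 200 camera calls.

## Working session

There is one attempt and no reset: what is moved stays moved. The work goes in short steps, Python scripts to look and compute and a shell command to move; the robot and the scene stay as the last step left them, time stands still between calls to the robot, and variables do not carry over. Pictures are saved under pics/ and viewed, at most 14 in all, crops included, and the job is handed in when it is done.

```bash
ls; mkdir -p pics; python3 - <<'E'
from cell import sensors,get_image,camera_params
import cv2
print(sensors.read_state())
for n in("side","top"):
    cv2.imwrite(f"pics/{n}0.png",get_image(n)); print(camera_params(n))
E
```

```text
pics
{'clock': 0.0, 'qpos': array([ 1.14318464,  0.62933087,  0.03842164,  1.51837085, -0.0270066 ,
        0.99628812, -0.01999606]), 'qd': array([ 2.73800881e-04,  4.00182943e-05, -5.82174916e-04,  2.49350653e-04,
       -5.46960733e-04, -4.69163597e-05,  6.33251398e-04]), 'tau': array([ 8.07109936e-04, -5.63404942e+01,  1.22665409e+00, -1.93449157e+01,
        1.10965379e-02,  1.06892953e-02,  1.06839704e-05]), 'eef_pos': array([ 229.87919064, -607.26602464,  199.59774316]), 'tool_rot': array([-3.13971271e+00,  6.57111719e-06,  3.61828407e-01]), 'force': array([ 0.35567484,  0.37120152, -0.02345066]), 'torque': array([ 0.00925716, -0.00450897, -0.01540467]), 'gripper_force': 0.0, 'width': 85.6655968238176}
{'mtx': array([[397.58505616,   0.        , 254.69727689],
       [  0.        , 397.58505616, 192.12909724],
       [  0.        ,   0.        ,   1.        ]]), 'rvec': array([ 1.05189451, -2.33702781,  1.13219956]), 'tvec': array([ 366.0081967 ,  389.03642679, 1122.02728257])}
{'mtx': array([[471.86341858,   0.        , 256.91999402],
       [  0.        , 471.86341858, 202.19024514],
       [  0.        ,   0.        ,   1.        ]]), 'rvec': array([ 2.19102029, -2.18085014,  0.07248801]), 'tvec': array([  -8.59349505,  566.25150895, 1776.10845715])}
```

View pics/top0.png

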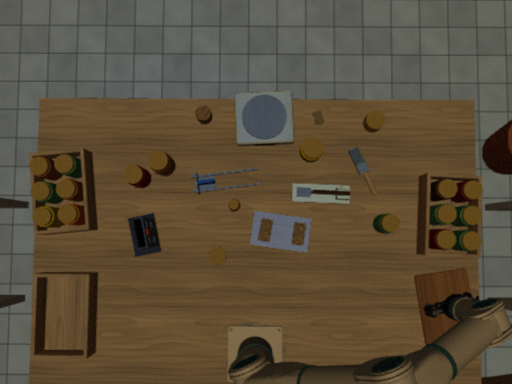

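View pics/side0.png

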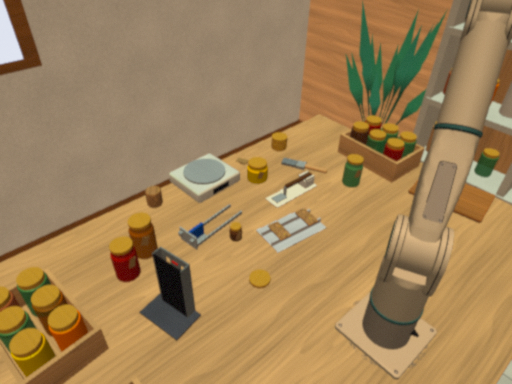

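The top view has image-up = +x and image-left = +y. The bracket is at about (225,182), upright at (145,235), rack with two crisps at (280,232), spatula on its rest at (322,193). In the side view, the upright is at (173,290) with its slotted face towards the right. I'll enlarge both views next.

```bash
cat > h.py <<'E'
import numpy as np,cv2
from cell import sensors,get_image,camera_params
from scipy.spatial.transform import Rotation as Ro
P={n:camera_params(n) for n in("side","top")}
def proj(n,X):
    p=P[n];return cv2.projectPoints(np.float64(X).reshape(-1,1,3),p["rvec"],p["tvec"],p["mtx"],None)[0][:,0]
def cam(n):
    p=P[n];R=cv2.Rodrigues(p["rvec"])[0];return R,-R.T@p["tvec"]
def plane(n,uv,z):
    R,c=cam(n);uv=np.float64(uv).reshape(-1,2);d=np.c_[uv,np.ones(len(uv))]@np.linalg.inv(P[n]["mtx"]).T@R
    return c+d*((z-c[2])/d[:,2])[:,None]
def crop(n,x0,y0,w,h,k,f,im=None):
    im=get_image(n) if im is None else im
    cv2.imwrite(f,cv2.resize(im[y0:y0+h,x0:x0+w],None,fx=k,fy=k,interpolation=cv2.INTER_CUBIC))
def st():
    s=sensors.read_state();return s
E
python3 - <<'E'
from h import *
print(cam("top")[1],cam("side")[1])
t=cv2.imread("pics/top0.png");s=cv2.imread("pics/side0.png")
crop("top",120,140,240,120,3.3,"pics/t1.png",t)
crop("side",135,165,200,175,3.4,"pics/s1.png",s)
E
```

```text
[ 444.21037205   -9.39040571 1810.48745832] [-213.50382112  707.26867334  999.22155018]
```

View pics/t1.png

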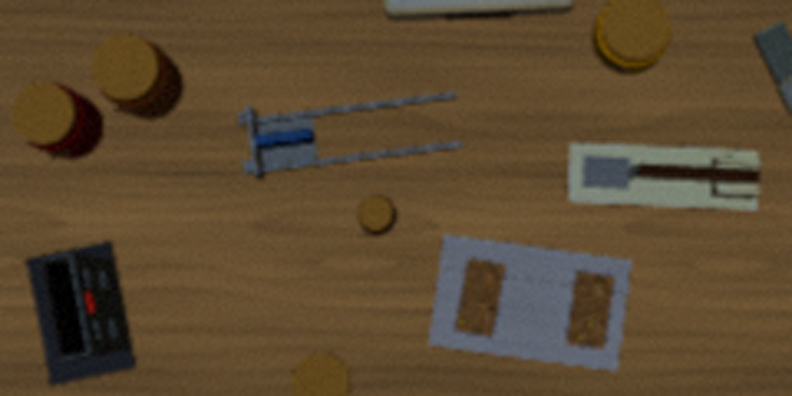

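View pics/s1.png

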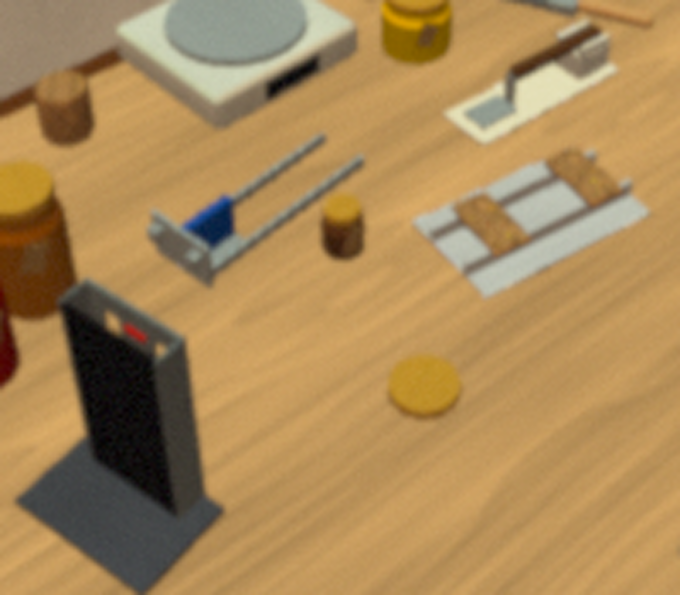

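The upright's foot reaches out to the left, so its slotted front faces −y and its x axis is about +y. The arm's back plate is also on its +y side, and the spatula's blade points +y. The rack holds two crisps; the middle one is absent. Measuring now.

```bash
cat >> h.py <<'E'
def comp(mask,roi,amin=15):
    m=np.zeros_like(mask);x,y,w,hh=roi;m[y:y+hh,x:x+w]=mask[y:y+hh,x:x+w]
    cs=cv2.findContours(m,cv2.RETR_EXTERNAL,cv2.CHAIN_APPROX_NONE)[0]
    return sorted([c for c in cs if cv2.contourArea(c)>=amin],key=cv2.contourArea,reverse=True)
def hsv(im):return cv2.cvtColor(im,cv2.COLOR_BGR2HSV)
def cen(c):
    m=cv2.moments(c);return np.array([m["m10"],m["m01"]])/m["m00"]
def wrect(n,c,z):
    "min-area rect of contour cast to plane z: centre,size,angle(deg)"
    return cv2.minAreaRect(plane(n,c.reshape(-1,2),z)[:,:2].astype(np.float32))
E
python3 - <<'E'
from h import *
t=cv2.imread("pics/top0.png");H=hsv(t)
f=lambda lo,hi:cv2.inRange(H,lo,hi)
for nm,uv in dict(wood=(270,210),fin=(207,182),plate=(212,186),rack=(280,240),rail=(275,222),white=(300,200),crisp=(266,230),foot=(155,250),top=(139,235),blade=(303,192),handle=(335,193)).items(): print(nm,H[uv[1],uv[0]])
for c in comp(f((105,150,40),(130,255,255)),(190,160,60,50)): print("fin",cen(c),wrect("top",c,54))
for c in comp(f((100,15,60),(130,110,255)),(245,205,75,55)): print("rack",cv2.contourArea(c),wrect("top",c,4))
for c in comp(f((5,100,40),(25,255,120)),(255,212,60,40)): print("crisp",wrect("top",c,31))
for c in comp(f((35,0,110),(100,60,255)),(285,178,70,30)): print("rest",wrect("top",c,4))
for c in comp(f((100,40,20),(130,120,90)),(125,205,45,60)): print("foot",cv2.contourArea(c),wrect("top",c,8))
for c in comp(f((0,150,60),(8,255,255)),(125,205,45,60),2): print("latch",cen(c),plane("top",cen(c),180))
E
```

```text
wood [ 17 137 110]
fin [107 214  75]
plate [107  59  86]
rack [110  40 116]
rail [111  42 114]
white [ 55  23 134]
crisp [ 15 158  71]
foot [108  80  32]
top [105 255   2]
blade [105  53  87]
handle [ 11 188  34]
fin [205.71282051 181.17948718] ((642.025146484375, 185.3244171142578), (11.21289348602295, 60.30756378173828), 7.428972244262695)
rack 1771.5 ((456.077880859375, -95.4634780883789), (214.91128540039062, 126.8277359008789), 82.17220306396484)
crisp ((455.74005126953125, -138.88507080078125), (146.49269104003906, 166.04310607910156), 0.26536229252815247)
crisp ((448.6888122558594, -162.76925659179688), (39.89767074584961, 78.78926849365234), 81.74443054199219)
crisp ((462.5401916503906, -37.37642288208008), (39.4200325012207, 79.0125503540039), 79.84078216552734)
crisp ((391.53411865234375, -76.52848052978516), (18.692766189575195, 153.87799072265625), 0.2725154459476471)
rest ((603.6390380859375, -249.75479125976562), (218.24566650390625, 67.69002532958984), 87.76641082763672)
foot 173.0 ((441.9473876953125, 423.7886962890625), (141.58258056640625, 92.27208709716797), 11.913601875305176)
latch [146.90196078 231.50980392] [[452.19636005 372.82764838 180.        ]]
```

```bash
python3 - <<'E'
from h import *
t=cv2.imread("pics/top0.png");s=cv2.imread("pics/side0.png")
q=plane("side",[(135+x/3.4,165+y/3.4) for x,y in((18,498),(143,590),(222,510))],8);print(q)
for a,b in((0,1),(1,2)):
    d=q[b]-q[a];print(np.hypot(*d[:2]),np.degrees(np.arctan2(d[1],d[0])))
q=plane("top",[(120+x/3.3,140+y/3.3) for x,y in((28,262),(52,382),(132,366),(110,243))],8);print(q)
for a,b in((0,1),(1,2),(2,3),(3,0)):
    d=q[b]-q[a];print(np.hypot(*d[:2]),np.degrees(np.arctan2(d[1],d[0])))
# top rim corners side view
for x,y in((62,297),(83,282),(187,342),(170,350)): print(plane("side",(135+x/3.4,165+y/3.4),208))
H=hsv(s)
for c in comp(cv2.inRange(H,(0,170,80),(8,255,255)),(155,245,40,40),2): print("latch side",cen(c),plane("side",cen(c),180))
for c in comp(cv2.inRange(H,(105,150,40),(125,255,255)),(180,215,40,40)): print("fin side",cen(c),proj("side",(642-.0*38,185.3,30)))
x=hsv(t)[225:242,140:152];print(x[:,:,0],x[:,:,2])
E
```

```text
[[500.87368095 485.7903202    8.        ]
 [358.86005395 454.01051001   8.        ]
 [377.29397037 363.12537845   8.        ]]
145.52603405646906 -167.38616621899018
92.73573428889145 -78.53443270738569
[[498.91024907 484.49483004   8.        ]
 [360.85875601 453.630389     8.        ]
 [379.63883625 361.79958475   8.        ]
 [521.36305744 389.94950276   8.        ]]
141.45963543649887 -167.3975190991307
93.73146762179817 -78.4419612935451
144.49281212589386 11.234139293607791
97.17482963642469 103.35923928875049
[[497.04215862 413.03788568 208.        ]]
[[500.11494411 392.27275923 208.        ]]
[[395.05937445 365.89485238 208.        ]]
[[396.99063032 379.99152566 208.        ]]
latch side [174.15555556 262.44444444] [[453.5944146 379.4590566 180.       ]]
fin side [197.33783784 230.08783784] [[196.58105369 231.88556972]]
[[ 60 102 103 107   0 105  96  90   0  30 100  99]
 [  0  96 102 107  90 120  90  98  30  10  98 110]
 [143 110  99  94  60  12   3   0 174  40  75 105]
 [  0   0 126  90 115   5   3   1  18  18  26  50]
 [  0 150  90 106 110   1   3   1   4  48  20  30]
 [135 
[... 774 characters left out ...]
 36  30  35  64  51  16  16  17  17]
 [  0   1  14  43  34  52  99  83  29  14  15  17]
 [  6   2  13  48  42  48 103  93  43  20  17  17]
 [  4   4   1  45  41  38  97 106  65  19  10  20]
 [  4   2   8  37  42  29  87 120  82  26  16  13]
 [  1   0   4  16  34  29  69 113  78  26  13  14]
 [  1   1   3  16  42  35  48  87  69  21  15  15]
 [  6   3   5  13  44  41  25  37  24  21  18  17]
 [  4   0   9  10  41  40  18  16  21  15  15  16]
 [  4   0   0   2  39  41  21  16  35  32  18  19]
 [  1   0   0   3  29  41  25  17  41  44  20  16]
 [  0   5   3   4  14  37  27  15  37  43  25  16]
 [  6   5   0   1  20  47  36  15  20  33  24  15]
 [  0   4   2   4   8  45  40  18  17  41  36  17]]
```

```bash
python3 -m inch '[[[0,0,-2,-7],[0,0,-4,-14],[0,0,-6,-21],[0,0,-6,-28],[0,0,-6,-35],[0,0,-6,-42],[0,0,-6,-49],[0,0,-6,-56]]]' 3.0; python3 -m inch '[[[0,0,0,-7],[0,0,0,-14],[0,0,0,-20],[0,0,0,-20]]]'
```

```text
clock: 0.77
eef_pos: [229.9, -607.6, 260.0]
tool_rot: [-3.141, -0.001, 1.345]
force: [0.2, 0.1, -0.4]
width: 30.0
gripper_force: 0.0
clock: 1.1
eef_pos: [229.8, -607.6, 259.9]
tool_rot: [3.142, -0.001, 1.691]
force: [0.6, 0.6, 0.8]
width: 29.9
gripper_force: 0.0
```

Upright: front-face origin about (450.5,376.5), yaw about 102°. Bracket origin about (637,223), yaw 97.4°. Rest and rack sizes match what was given. Moving towards the fin.

```bash
cat >> h.py <<'E'
def to(xyz,yaw=None):
    "cm shift in tool axes and turn (deg) from the present measured pose"
    s=st();R=Ro.from_euler("xyz",s["tool_rot"]);d=R.inv().apply(np.array(xyz)-s["eef_pos"])/10
    y0=np.degrees(s["tool_rot"][2]);print("pose",s["eef_pos"].round(1),round(y0,1),"->",d.round(2),"turn",None if yaw is None else round((y0-yaw+180)%360-180,1))
def fr(o,yaw,p):
    c,s=np.cos(np.radians(yaw)),np.sin(np.radians(yaw));return np.array(o)[:2]+[c*p[0]-s*p[1],s*p[0]+c*p[1]]
E
python3 -m inch '[[[2,1.4,0,0],[5,3.5,0,0],[8,5.6,0,0],[11,7.7,0,0],[14,9.8,0,0],[17,11.9,0,0],[20,14,0,0],[23,16.1,0,0]]]'
python3 -m inch '[[[3,2.1,0,0],[6,4.2,0,0],[9,6.3,0,0],[12,8.4,0,0],[15,10.5,0,0],[18,12.6,0,0],[21,14.7,0,0],[24,16.8,0,0]]]'
python3 -m inch '[[[3,2.1,0,0],[6,4.2,0,0],[9,6.3,0,0],[12,8.4,0,0],[15,10.5,0,0],[17,12,0,0],[19,13.2,0,0],[19,13.2,0,0]]]'
python3 - <<'E'
from h import *
t=get_image("top");H=hsv(t)
for c in comp(cv2.inRange(H,(105,150,40),(130,255,255)),(170,140,110,80)): print("fin",wrect("top",c,54))
to((643.8,171.4,100),97.4)
E
```

```text
clock: 1.77
eef_pos: [363.4, -358.9, 260.5]
tool_rot: [-3.142, -0.0, 1.684]
force: [-0.1, -0.4, 0.1]
width: 29.6
gripper_force: 0.0
clock: 2.43
eef_pos: [502.1, -101.0, 260.5]
tool_rot: [-3.141, 0.0, 1.685]
force: [-0.2, -0.2, 0.1]
width: 30.3
gripper_force: 0.0
clock: 3.1
eef_pos: [611.3, 108.4, 260.0]
tool_rot: [3.141, -0.005, 1.692]
force: [-0.4, 1.4, -0.5]
width: 29.7
gripper_force: 0.0
pose [610.5 105.  259.9] 96.8 -> [ 6.16  4.1  16.  ] turn -0.6
```

```bash

python3 -m inch '[[[1,0.7,2,0],[3,2,5,0],[5,3.4,8,0],[6.2,4.1,11,-0.6],[6.2,4.1,13,-0.6],[6.2,4.1,15,-0.6],[6.2,4.1,16,-0.6],[6.2,4.1,16,-0.6]]]'
python3 - <<'E'
from h import *
s=get_image("side");H=hsv(s)
for c in comp(cv2.inRange(H,(105,150,40),(125,255,255)),(150,180,120,90)): print("fin side",cen(c),cv2.contourArea(c))
crop("side",140,130,140,130,4.5,"pics/s2.png",s)
to((643.8,171.4,18),97.4)
print((proj("side",[st()["eef_pos"],(643.8,171.4,54)])-[140,130])*4.5)
E
```

```text
clock: 3.82
eef_pos: [642.2, 165.6, 97.9]
tool_rot: [-3.136, 0.002, 1.696]
force: [0.2, 0.4, 0.3]
width: 29.9
gripper_force: 0.0
fin side [197.33783784 230.08783784] 74.0
pose [643.4 166.3  99.7] 97.2 -> [0.51 0.13 8.17] turn -0.2
[[267.41757378 379.00921205]
 [265.82350669 426.27703463]]
```

View pics/s2.png

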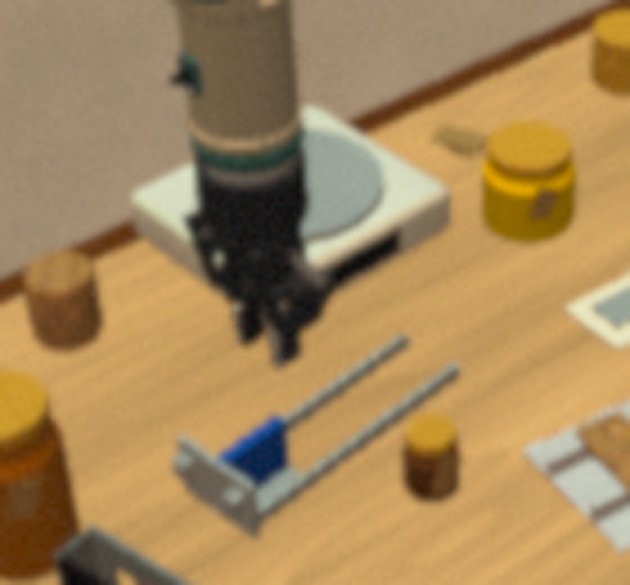

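```bash

python3 -m inch '[[[0.5,0.1,1,0],[0.5,0.1,3,0],[0.5,0.1,5,0],[0.5,0.1,7,0],[0.5,0.1,7.8,0],[0.5,0.1,7.9,0],[0.5,0.1,7.9,0],[0.5,0.1,7.9,0]]]' 2.6
python3 -m inch '[[[0,0,0,0],[0,0,0,0],[0,0,0,0],[0,0,0,0],[0,0,0,0],[0,0,0,0]]]' 0.6
python3 -m inch '[[[0,0,-1,0],[0,0,-3,0],[0,0,-6,0],[0,0,-9,0],[0,0,-12,0],[0,0,-15,0],[0,0,-17,0],[0,0,-17,0]]]' 
python3 - <<'E'
from h import *
print(st())
crop("side",140,130,140,130,4.5,"pics/s3.png")
E
```

```text
clock: 4.53
eef_pos: [645.6, 173.6, 23.1]
tool_rot: [3.139, -0.001, 1.698]
force: [0.6, 0.7, 0.3]
width: 25.9
gripper_force: 0.0
clock: 5.03
eef_pos: [645.7, 173.5, 23.6]
tool_rot: [3.139, -0.0, 1.698]
force: [-1.8, 0.1, 6.0]
width: 6.1
gripper_force: 3.0
clock: 5.7
eef_pos: [647.6, 174.5, 198.2]
tool_rot: [3.131, -0.002, 1.698]
force: [1.3, -0.7, 0.1]
width: 6.0
gripper_force: 0.0
{'clock': 5.7, 'qpos': array([-0.06879164,  0.68445174, -0.42087243,  1.45967744,  0.30305103,
        1.05117294, -0.42617549]), 'qd': array([-0.00532255,  0.04998818,  0.01917972,  0.05935864,  0.01258855,
       -0.05548567, -0.01314706]), 'tau': array([ 6.74842447e-01, -5.59529865e+01, -4.67753336e+00, -1.80990690e+01,
       -4.30717855e-02,  5.25008999e-01,  8.23630881e-02]), 'eef_pos': array([647.55119768, 174.52432232, 198.18545339]), 'tool_rot': array([ 3.13125896e+00, -2.11151814e-03,  1.69846117e+00]), 'force': array([ 1.29588781, -0.73553388,  0.06033875]), 'torque': array([-0.01538311,  0.00798118, -0.02744053]), 'gripper_force': 0.0, 'width': 5.993441467021315}
```

View pics/s3.png

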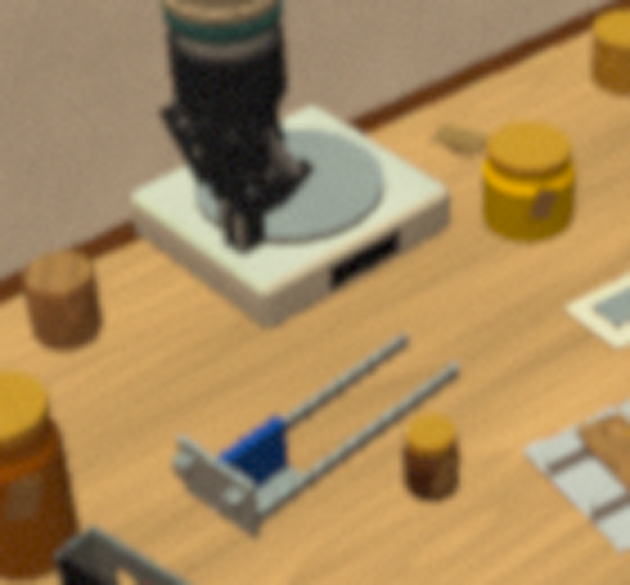

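```bash
python3 - <<'E'
from h import *
s=st()["eef_pos"]
q=proj("side",[s,s+[0,0,20],s+[20,0,0],s+[0,20,0]]);print((q-[140,130])*4.5,q)
t=get_image("top");crop("top",190,120,130,100,6,"pics/t4.png",t);q=proj("top",[s]);print((q-[190,120])*6)
E
```

```text
[[247.04032421 281.7727858 ]
 [244.85295485 259.73635259]
 [230.86426692 268.60538163]
 [223.8076137  293.33736581]] [[194.89784982 192.61617462]
 [194.41176774 187.71918946]
 [191.30317043 189.69008481]
 [189.73502527 195.18608129]]
[[ 88.51956729 331.9593694 ]]
```

View pics/t4.png

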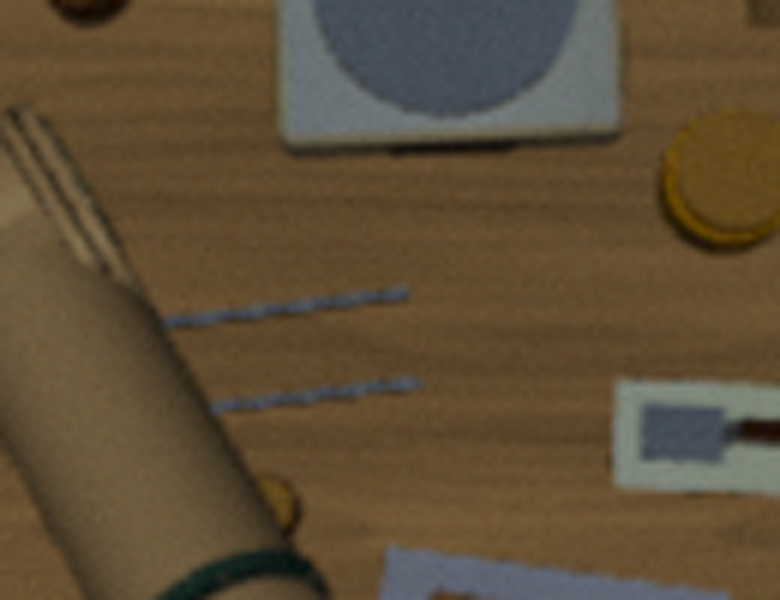

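Here the closed fingertips sit at about (240,248) in the crop, while the reported TCP projects to (247,282). The real tips are therefore about 30 mm above the reported TCP, and the pads only brushed the fin's top edge. The bracket has not moved. I'll go lower, watching the force.

```bash

python3 -m inch '[[[-0.3,-0.4,2,0],[-0.3,-0.4,5,0],[-0.3,-0.4,8,0],[-0.3,-0.4,11,0],[-0.3,-0.4,13,0],[-0.3,-0.4,13.5,0],[-0.3,-0.4,13.5,0],[-0.3,-0.4,13.5,0]]]' 2.6
python3 - <<'E'
from h import *
to((643.8,171.4,-8),97.4)
i=get_image("side");s=st()["eef_pos"]
H=hsv(i)
crop("side",170,200,70,60,9,"pics/s5.png",i);print((proj("side",[s,s+[0,0,30]])-[170,200])*9)
E
```

```text
clock: 6.47
eef_pos: [640.9, 169.8, 56.7]
tool_rot: [-3.142, -0.0, 1.699]
force: [0.6, -0.3, 0.7]
width: 26.3
gripper_force: 0.0
pose [640.9 169.8  56.7] 97.3 -> [0.12 0.31 6.47] turn -0.1
[[267.34664257 216.87468761]
 [261.7756458  158.62112851]]
```

View pics/s5.png

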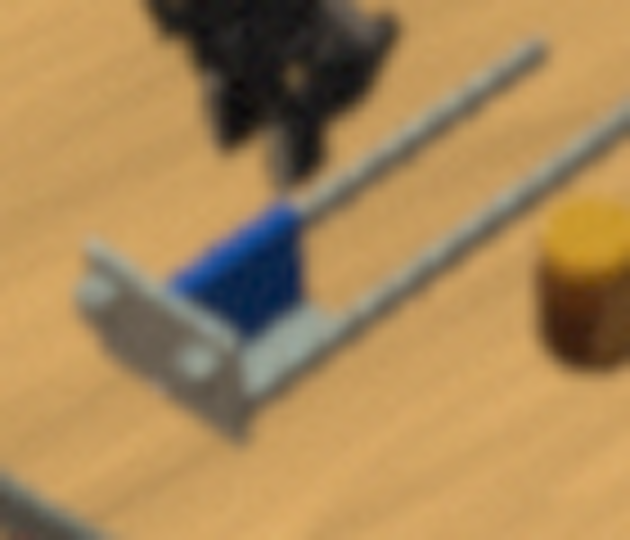

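```bash

python3 -m inch '[[[0.1,0.3,1.5,0],[0.1,0.3,3,0],[0.1,0.3,4.2,0],[0.1,0.3,5,0],[0.1,0.3,5,0]]]' 2.6
python3 -m inch '[[[0,0,0.5,0],[0,0,1,0],[0,0,1.2,0],[0,0,1.2,0]]]'
python3 -m inch '[[[0,0,0,0],[0,0,0,0],[0,0,0,0],[0,0,0,0],[0,0,0,0],[0,0,0,0]]]' 0.6
```

```text
clock: 6.93
eef_pos: [642.5, 170.4, 4.7]
tool_rot: [-3.139, 0.001, 1.699]
force: [-0.2, 0.5, -0.7]
width: 25.8
gripper_force: 0.0
clock: 7.27
eef_pos: [643.5, 170.8, -5.8]
tool_rot: [-3.141, 0.0, 1.699]
force: [0.3, -0.2, -1.0]
width: 26.4
gripper_force: 0.0
clock: 7.77
eef_pos: [644.3, 171.1, -5.0]
tool_rot: [3.14, -0.0, 1.699]
force: [1.8, -0.3, 2.4]
width: 11.0
gripper_force: 59.3
```

```bash

python3 -m inch '[[[0,0,-1,0],[0,0,-3,0],[0,0,-6,0],[0,0,-9,0],[0,0,-12,0],[0,0,-14,0],[0,0,-15,0],[0,0,-15,0]]]'
python3 - <<'E'
from h import *
to((474.4,267.1,145),102.3)
E
```

```text
clock: 8.43
eef_pos: [644.3, 171.2, 146.7]
tool_rot: [3.139, -0.0, 1.699]
force: [0.0, 0.3, -4.3]
width: 11.2
gripper_force: 59.0
pose [644.3 171.2 146.7] 97.3 -> [ 11.68 -15.63   0.13] turn -5.0
```

```bash

python3 -m inch '[[[1,-1.4,0,-1],[3,-4,0,-2],[5,-6.7,0,-3],[7,-9.3,0,-4],[9,-12,0,-5],[10.7,-14.4,0,-5],[11.7,-15.6,0,-5],[11.7,-15.6,0,-5]]]'
python3 -m inch '[[[0,0,0,0],[0,0,0,0]]]'
python3 - <<'E'
from h import *
t=get_image("top");s=get_image("side");q=st()["eef_pos"];print(q)
H=hsv(t)
for c in comp(cv2.inRange(H,(105,150,40),(130,255,255)),(130,180,80,80)): print("fin",wrect("top",c,205))
o=np.vstack([cv2.resize(t[180:260,120:260],None,fx=4,fy=4,interpolation=2),cv2.resize(s[215:285,140:280],None,fx=4,fy=4,interpolation=2)]);cv2.imwrite("pics/b6.png",o);print(o.shape)
E
```

```text
clock: 9.1
eef_pos: [467.7, 269.1, 142.9]
tool_rot: [-3.135, -0.0, 1.793]
force: [0.3, -0.2, -4.3]
width: 11.1
gripper_force: 59.2
clock: 9.27
eef_pos: [474.0, 265.8, 143.3]
tool_rot: [-3.14, 0.002, 1.785]
force: [1.0, -0.7, -5.6]
width: 11.1
gripper_force: 59.2
[474.69021576 265.67632044 143.68676371]
(600, 560, 3)
```

View pics/b6.png

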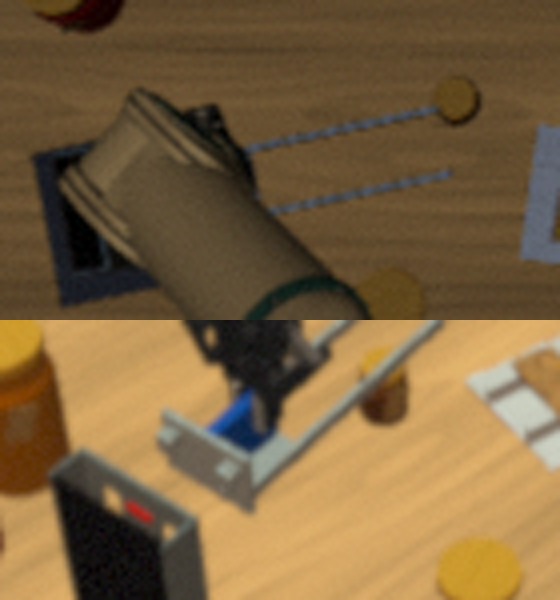

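In the upper half (top view), the prongs run from (248,149) to (437,108) and from (275,210) to (450,173). In the lower half (side view), the claws at (172,436) and (228,468) face the slots at (112,497) and (168,530). I'll measure the prong lines.

```bash
cat > br.py <<'E'
from h import *
def run(zb,rois):
    t=get_image("top");H=hsv(t);m=cv2.inRange(H,(95,25,50),(125,120,255));z=zb+14;L=[]
    for r in rois:
        c=comp(m,r,8)
        if not c: print("none",r);continue
        p=np.argwhere(cv2.drawContours(np.zeros_like(m),c[:1],-1,255,-1)>0)[:,::-1]
        w=plane("top",p,z)[:,:2].astype(np.float32)
        vx,vy,x0,y0=cv2.fitLine(w,cv2.DIST_L2,0,.01,.01).ravel()
        if vy<0:vx,vy=-vx,-vy
        s=(w-[x0,y0])@[vx,vy];e=np.array([x0,y0])+s.min()*np.array([vx,vy]);L.append((e,np.degrees(np.arctan2(vy,vx))))
        print("prong end",e.round(1),"yaw",L[-1][1].round(2),"len",np.ptp(s).round(1))
    if len(L)==2:
        e=(L[0][0]+L[1][0])/2;d=L[0][0]-L[1][0];yaw=(L[0][1]+L[1][1])/2
        print("gap",np.hypot(*d).round(1),"perp yaw",np.degrees(np.arctan2(d[1],d[0]))+90)
        o=fr(e-[0,0],yaw,(239,0));U=np.array([450.5,376.5]);r=o-U;a=np.radians(102.3)
        print("origin",o.round(1),"yaw",round(yaw,2),"in upright frame",(r@[np.cos(a),np.sin(a)]).round(1),(r@[-np.sin(a),np.cos(a)]).round(1))
E
python3 - <<'E'
from br import *
run(148.7,[(182,205,46,16),(188,221,46,16)])
E
```

```text
none (182, 205, 46, 16)
none (188, 221, 46, 16)
```

```bash
python3 - <<'E'
from h import *
t=get_image("top");H=hsv(t)
for x in (190,205,220): print(x,H[208:232,x].tolist())
E
```

```text
190 [[17, 134, 103], [16, 141, 103], [17, 140, 102], [17, 141, 103], [17, 138, 102], [17, 118, 95], [13, 40, 77], [100, 11, 71], [16, 124, 84], [17, 139, 103], [16, 132, 106], [15, 136, 107], [16, 132, 106], [18, 129, 107], [16, 137, 106], [17, 134, 101], [16, 136, 103], [17, 138, 105], [17, 132, 108], [17, 137, 106], [17, 132, 106], [17, 143, 96], [18, 117, 96], [23, 39, 78]]
205 [[18, 133, 94], [18, 138, 94], [17, 113, 88], [26, 22, 80], [105, 20, 78], [17, 126, 87], [16, 139, 101], [17, 136, 101], [16, 135, 100], [18, 138, 102], [16, 133, 100], [19, 134, 99], [17, 143, 100], [18, 140, 106], [17, 142, 106], [18, 138, 107], [18, 138, 105], [16, 138, 102], [17, 134, 103], [17, 96, 101], [113, 12, 85], [108, 16, 79], [16, 126, 93], [16, 136, 103]]
220 [[107, 37, 97], [111, 21, 85], [18, 120, 83], [17, 139, 101], [17, 135, 104], [17, 138, 100], [17, 141, 101], [17, 137, 99], [17, 138, 96], [17, 133, 100], [17, 139, 101], [17, 130, 108], [18, 137, 104], [16, 135, 104], [16, 133, 102], [17, 133, 100], [14, 62, 98], [106, 36, 93], [105, 7, 74], [17, 126, 95], [17, 138, 102], [16, 132, 104], [17, 137, 104], [17, 133, 111]]
```

```bash
sed -i 's/m=cv2.inRange(H,(95,25,50),(125,120,255))/m=cv2.inRange(H,(0,0,45),(180,90,255))/' br.py; python3 - <<'E'
from br import *
run(148.7,[(186,202,48,18),(190,218,48,18)])
E
```

```text
prong end [541.6  91.9] yaw 102.22 len 153.4
prong end [484.5  80.7] yaw 102.16 len 149.6
gap 58.2 perp yaw 101.121506
origin [462.6 319.9] yaw 102.19 in upright frame -57.9 0.2
```

```bash

python3 -m inch '[[[0,0,0.5,0],[0.5,0,1,0],[1.5,0,1.5,0],[2.5,0,1.6,0],[3.5,0,1.6,0],[4,0,1.6,0],[4.2,0,1.6,0],[4.2,0,1.6,0]]]'
python3 - <<'E'
from br import *
q=st()["eef_pos"];print(q,st()["force"])
s=get_image("side");cv2.imwrite("pics/s7.png",cv2.resize(s[235:285,140:215],None,fx=8,fy=8,interpolation=2))
run(q[2]+5,[(176,204,48,20),(180,220,46,20)])
E
```

```text
clock: 10.18
eef_pos: [464.7, 309.1, 128.7]
tool_rot: [3.141, -0.0, 1.788]
force: [-0.1, 0.2, -4.8]
width: 11.1
gripper_force: 59.2
[464.74489628 309.13364058 128.67865663] [-0.09060301  0.22001076 -4.77393891]
prong end [532.2 134.4] yaw 102.26 len 148.5
prong end [476.1 119.8] yaw 102.29 len 148.2
gap 57.9 perp yaw 104.61064
origin [453.3 360.6] yaw 102.27 in upright frame -16.1 0.6
```

View pics/s7.png

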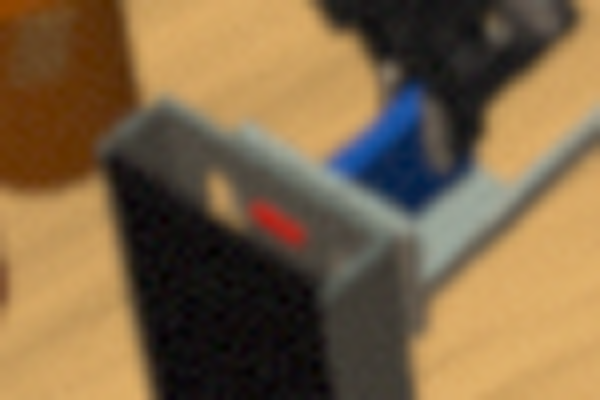

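The claws stand just in front of the upper slots at the right height. Entering gently.

```bash

python3 -m inch '[[[0.2,-0.05,0,0],[0.4,-0.05,0,0],[0.6,-0.05,0,0],[0.8,-0.05,0,0],[0.8,-0.05,0,0]]]'
python3 -m inch '[[[0.2,0,0,0],[0.4,0,0,0],[0.4,0,0,0]]]'
python3 -m inch '[[[0.2,0,0,0],[0.4,0,0,0],[0.4,0,0,0]]]'
```

```text
clock: 10.7
eef_pos: [463.1, 315.8, 128.6]
tool_rot: [3.141, 0.0, 1.786]
force: [2.0, -1.1, -4.7]
width: 11.2
gripper_force: 59.3
clock: 10.95
eef_pos: [462.3, 319.4, 128.5]
tool_rot: [3.141, 0.001, 1.786]
force: [2.1, -2.4, -5.6]
width: 10.7
gripper_force: 59.3
clock: 11.2
eef_pos: [462.0, 321.2, 128.5]
tool_rot: [-3.141, 0.004, 1.785]
force: [3.0, -7.0, -2.0]
width: 11.0
gripper_force: 59.8
```

```bash

python3 -m inch '[[[0.1,0,0,0],[0.2,0,0,0],[0.2,0,0,0]]]'
python3 -m inch '[[[0.1,0,0,0],[0.2,0,0,0],[0.2,0,0,0]]]'
python3 - <<'E'
from br import *
s=st();print(s["eef_pos"],s["force"],s["torque"]);q=s["eef_pos"]
run(q[2]+5,[(176,204,46,20),(176,220,46,20)])
s=get_image("side");cv2.imwrite("pics/s8.png",cv2.resize(s[235:285,140:215],None,fx=8,fy=8,interpolation=2))
E
```

```text
clock: 11.45
eef_pos: [462.0, 321.1, 128.4]
tool_rot: [-3.141, 0.007, 1.784]
force: [3.8, -11.3, 0.2]
width: 10.9
gripper_force: 60.1
clock: 11.7
eef_pos: [462.0, 321.0, 128.5]
tool_rot: [-3.14, 0.01, 1.783]
force: [4.4, -14.7, 2.0]
width: 10.9
gripper_force: 60.4
[461.96930014 320.98495388 128.45279905] [  4.42862421 -14.65408599   2.0223636 ] [-2.56332341 -0.64430989  0.1951708 ]
prong end [529.2 147.9] yaw 102.41 len 134.7
prong end [472.8 133.9] yaw 102.4 len 148.2
gap 58.1 perp yaw 103.92492
origin [449.7 374.4] yaw 102.41 in upright frame -1.9 1.3
```

View pics/s8.png

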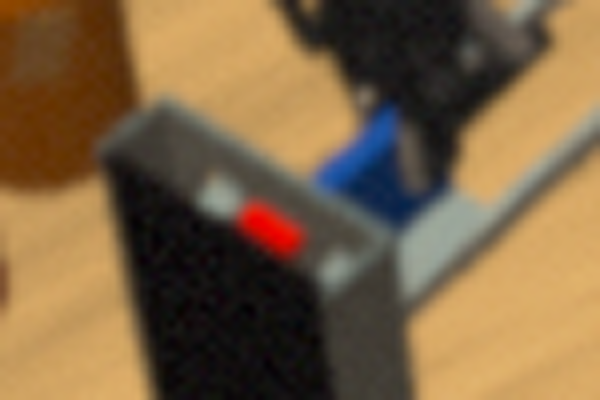

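Both claws show through the slots (218,195 and 335,265), the plate is against the wall, and the latch is pushed in. Easing the forward push and pressing down.

```bash

python3 -m inch '[[[-0.3,0,0,0],[-0.3,0,0.3,0],[-0.3,0,0.6,0],[-0.3,0,0.9,0],[-0.3,0,1.2,0],[-0.3,0,1.4,0],[-0.3,0,1.4,0]]]'
python3 -m inch '[[[0,0,0.1,0],[0,0,0.25,0],[0,0,0.25,0],[0,0,0.25,0]]]'
python3 -m inch '[[[0,0,0.1,0],[0,0,0.2,0],[0,0,0.2,0],[0,0,0.2,0]]]'
```

```text
clock: 12.38
eef_pos: [461.9, 321.2, 114.3]
tool_rot: [-3.141, 0.005, 1.784]
force: [3.4, -9.0, -1.6]
width: 10.7
gripper_force: 59.7
clock: 12.72
eef_pos: [462.0, 321.2, 112.1]
tool_rot: [-3.141, 0.005, 1.784]
force: [3.4, -9.3, -0.6]
width: 11.0
gripper_force: 60.0
clock: 13.05
eef_pos: [462.0, 321.2, 111.8]
tool_rot: [3.141, 0.005, 1.784]
force: [0.0, -12.4, 13.0]
width: 11.1
gripper_force: 62.0
```

```bash
cat > la.py <<'E'
from h import *
H=hsv(get_image("side"))
for c in comp(cv2.inRange(H,(0,170,80),(8,255,255)),(155,245,40,40),2): print("latch side",cen(c),cv2.contourArea(c),"home was 174.16,262.44")
print(st()["eef_pos"],st()["force"])
E
python3 la.py
python3 -m inch '[[[-0.1,0,-0.2,0],[-0.2,0,-0.3,0],[-0.2,0,-0.3,0]]]'
python3 la.py
```

```text
latch side [174.17948718 262.58974359] 6.5 home was 174.16,262.44
[462.08007741 321.14792117 111.81564482] [ -0.30965571 -12.71921291  12.83835129]
clock: 13.35
eef_pos: [462.0, 321.3, 113.0]
tool_rot: [3.141, 0.002, 1.785]
force: [3.4, -5.1, -3.7]
width: 11.0
gripper_force: 59.4
latch side [174.17948718 262.58974359] 6.5 home was 174.16,262.44
[461.99065089 321.28844986 112.96578703] [ 3.74856424 -5.79653292 -2.37263311]
```

```bash

python3 -m inch '[[[0,0,0.15,0],[0,0,0.3,0],[0,0,0.3,0]]]'
python3 -m inch '[[[0,0,0,0],[0,0,0,0],[0,0,0,0]]]' 2.6
python3 -m inch '[[[0,0,-1,0],[0,0,-3,0],[-1,0,-6,0],[-3,1,-9,0],[-6,2,-11,0],[-9,3,-12,0],[-12,4,-12,0],[-13,4,-12,0]]]'
python3 - <<'E'
from br import *
import la
run(117,[(160,195,80,24),(160,219,80,24)])
# spatula
t=get_image("top");H=hsv(t)
for c in comp(cv2.inRange(H,(0,120,5),(25,255,60)),(305,180,60,26)): print("handle",cv2.contourArea(c),wrect("top",c,52))
for c in comp(cv2.inRange(H,(95,35,60),(115,90,110)),(285,180,40,26)): print("blade",wrect("top",c,6.5))
to((606.4-95*.039,-179.8-95,100),87.8)
E
```

```text
clock: 13.65
eef_pos: [462.1, 321.2, 111.6]
tool_rot: [3.141, 0.003, 1.785]
force: [0.1, -8.3, 10.6]
width: 11.1
gripper_force: 61.6
clock: 13.9
eef_pos: [461.1, 324.8, 110.6]
tool_rot: [3.14, -0.003, 1.787]
force: [0.3, 0.8, 0.2]
width: 26.3
gripper_force: 0.0
clock: 14.57
eef_pos: [532.1, 199.5, 231.5]
tool_rot: [3.138, 0.002, 1.78]
force: [0.1, -0.9, -0.3]
width: 26.1
gripper_force: 0.0
latch side [174.17948718 262.58974359] 6.5 home was 174.16,262.44
[530.8050605  198.76469416 230.72084858] [ 0.09421096 -1.65483442  0.25558282]
prong end [529.3 146.5] yaw 104.89 len 33.7
prong end [444.4 277.2] yaw 94.33 len 61.3
gap 155.9 perp yaw 32.99708
origin [447.  447.5] yaw 99.61 in upright frame 70.1 -11.7
handle 61.5 ((602.7455444335938, -284.783935546875), (131.14694213867188, 11.646482467651367), 87.23395538330078)
blade ((607.284912109375, -184.48403930664062), (49.887229919433594, 30.834678649902344), 89.93876647949219)
pose [528.1 204.2 230.3] 102.2 -> [-48.4   -2.87  12.99] turn 14.4
```

```bash

python3 -m inch '[[[-2,0,0,2],[-5,0,0,4],[-8.5,-0.5,0,6],[-12,-0.7,0,8],[-15.5,-0.9,0,10],[-19,-1.1,0,12],[-22.5,-1.3,0,14],[-26,-1.5,0,14.7]]]' 4.0
python3 - <<'E'
from h import *
to((603,-277,60),87.5)
E
```

```text
clock: 15.38
eef_pos: [569.2, -51.3, 230.2]
tool_rot: [3.141, -0.002, 1.532]
force: [0.7, 0.4, -0.6]
width: 39.8
gripper_force: 0.0
pose [569.2 -51.3 230.2] 87.8 -> [-22.45   4.24  16.98] turn 0.3
```

```bash

python3 -m inch '[[[-3,0.5,0,0.3],[-6.5,1.2,1,0.3],[-10,2,3,0.3],[-13.5,2.7,6,0.3],[-17,3.4,9,0.3],[-20,4,12,0.3],[-22,4.2,15,0.3],[-22.4,4.2,17,0.3]]]'
python3 -m inch '[[[0,0,0,0],[0,0,0,0]]]'
python3 - <<'E'
from h import *
to((603,-277,-5),87.5)
s=get_image("side");q=st()["eef_pos"];print((proj("side",[q,q+[0,0,30],(603,-277,52)])-[240,150])*8)
crop("side",240,150,85,70,8,"pics/s9.png",s)
E
```

```text
clock: 16.05
eef_pos: [601.4, -281.4, 57.1]
tool_rot: [-3.141, 0.001, 1.522]
force: [0.6, -1.0, -0.0]
width: 40.2
gripper_force: 0.0
clock: 16.22
eef_pos: [601.8, -275.3, 58.9]
tool_rot: [-3.139, -0.004, 1.526]
force: [-0.1, 1.0, 0.9]
width: 39.8
gripper_force: 0.0
pose [ 601.8 -275.3   58.9] 87.4 -> [-0.18  0.14  6.39] turn -0.1
[[456.26808    222.44689137]
 [461.3780374  173.24957399]
 [458.09354492 235.58475282]]
```

View pics/s9.png

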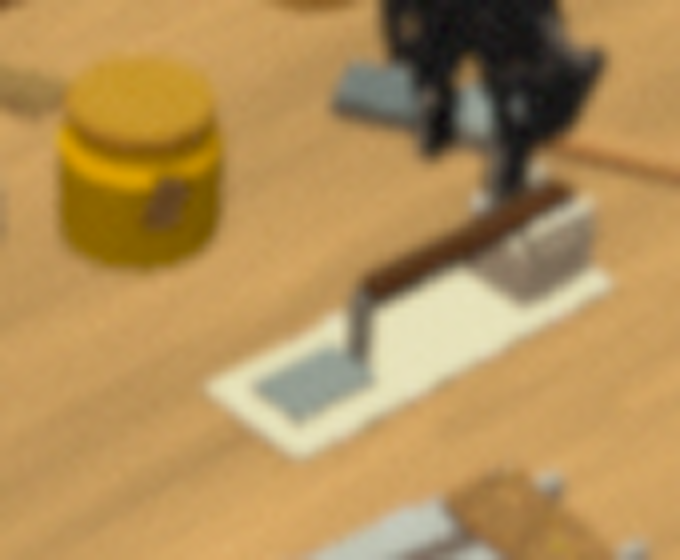

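The fingers, with tips at about (432,155) and (512,198), straddle the handle just ahead of the saddle. Descending to grip.

```bash

python3 -m inch '[[[0.2,0.1,1,0],[0.2,0.1,2.5,0],[0.2,0.1,4,0],[0.2,0.1,5.3,0],[0.2,0.1,6,0],[0.2,0.1,6.4,0],[0.2,0.1,6.4,0]]]'
python3 -m inch '[[[0,0,0,0],[0,0,0,0]]]'
python3 -m inch '[[[0,0,0,0],[0,0,0,0],[0,0,0,0],[0,0,0,0],[0,0,0,0],[0,0,0,0]]]' 0.6
python3 - <<'E'
from h import *
for i in range(3):
    get_image("top");s=st();print(s["eef_pos"],s["tool_rot"],s["force"])
E
```

```text
clock: 16.85
eef_pos: [602.9, -275.9, -4.3]
tool_rot: [-3.141, -0.0, 1.525]
force: [-1.1, 0.0, -0.1]
width: 39.9
gripper_force: 0.0
clock: 17.02
eef_pos: [603.6, -276.8, -3.1]
tool_rot: [3.14, 0.0, 1.524]
force: [0.8, -0.4, 0.2]
width: 39.9
gripper_force: 0.0
clock: 17.52
eef_pos: [603.6, -277.0, -3.1]
tool_rot: [3.14, 0.001, 1.524]
force: [-0.4, -0.6, 5.7]
width: 14.6
gripper_force: 59.8
[ 603.58334926 -276.98158498   -3.14790352] [3.14007667e+00 5.74950546e-04 1.52406293e+00] [-0.3706468   0.2673054   5.39165341]
[ 603.6053721  -276.98468814   -3.11919566] [3.14003682e+00 5.89606693e-04 1.52401034e+00] [-0.08590392 -0.31389396  5.46319127]
[ 603.59044673 -277.0217827    -3.11541431] [3.14001658e+00 6.19735554e-04 1.52399705e+00] [0.77811478 0.51463367 5.7443893 ]
```

```bash

python3 -m inch '[[[0,0,-0.5,0],[0,0,-1.5,0],[0,0,-3,0],[0,0,-5,0],[0,0,-7,0],[0,0,-9,0],[0,0,-10,0],[0,0,-10,0]]]'
cat > sp.py <<'E'
from h import *
def run(roi,im=None):
    q=st();e=q["eef_pos"];yaw=np.degrees(q["tool_rot"][2]);z=e[2]+7.1+2.5
    t=get_image("top") if im is None else im;H=hsv(t)
    for c in comp(cv2.inRange(H,(92,20,50),(120,100,150)),roi)[:2]:
        (cx,cy),sz,a=wrect("top",c,z);r=np.array([cx,cy])-e[:2];a0=np.radians(yaw)
        print("blade",round(cx,1),round(cy,1),np.round(sz,1),round(a,1),"rel TCP along/left",(r@[np.cos(a0),np.sin(a0)]).round(1),(r@[-np.sin(a0),np.cos(a0)]).round(1))
    print(e,round(yaw,2))
E
python3 - <<'E'
from sp import *
t=get_image("top");s=get_image("side");run((270,160,60,60),t)
cv2.imwrite("pics/b10.png",np.vstack([cv2.resize(t[150:220,250:380],None,fx=4,fy=4,interpolation=2),cv2.resize(s[120:195,240:370],None,fx=4,fy=4,interpolation=2)]))
to((423.1,-336.2,97),82.2)
E
```

```text
clock: 18.33
eef_pos: [604.5, -277.2, 98.9]
tool_rot: [3.137, 0.002, 1.524]
force: [-0.3, 0.0, -1.5]
width: 14.9
gripper_force: 58.8
blade 607.4 -189.4 [32.8 61.7] 0.3 rel TCP along/left 87.4 -1.0
blade 509.1 -125.9 [ 18.1 144.5] 0.3 rel TCP along/left 146.2 100.1
[ 602.33871921 -276.62061131   95.73246176] 87.32
pose [ 602.3 -276.6   95.7] 87.3 -> [ -6.79 -17.63  -0.12] turn 5.1
```

View pics/b10.png

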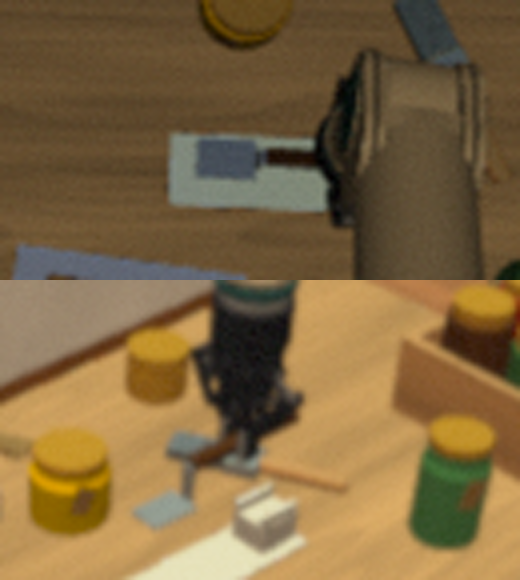

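The blade is level in hand, with its centre about 92 mm ahead of the TCP. Moving to the rack's −x end.

```bash

python3 -m inch '[[[-0.4,-1,0,0.5],[-1,-3,0,1],[-2.2,-6,0,2],[-3.4,-9,0,3],[-4.5,-12,0,4],[-5.7,-15,0,5],[-6.6,-17.2,0,5.1],[-6.8,-17.6,0,5.1]]]'
python3 -m inch '[[[0,0,1,0],[0,0,3,0],[0,0,5,0],[0,0,6,0],[0,0,6,0],[0,0,6,0]]]'
python3 - <<'E'
from sp import *
t=get_image("top");run((280,200,60,60),t);H=hsv(t)
for c in comp(cv2.inRange(H,(5,120,30),(25,255,90)),(255,212,58,36)): print("crisp",wrect("top",c,31))
e=st()["eef_pos"];to((423.1,-336.2,3),82.2)
E
```

```text
clock: 19.1
eef_pos: [415.6, -338.1, 94.4]
tool_rot: [-3.133, 0.0, 1.429]
force: [-1.0, -0.0, -1.0]
width: 15.0
gripper_force: 58.9
clock: 19.6
eef_pos: [424.2, -335.3, 35.1]
tool_rot: [-3.14, -0.001, 1.436]
force: [-0.2, 0.5, -1.9]
width: 15.1
gripper_force: 58.8
blade 449.3 -141.2 [113.6 123.6] 82.7 rel TCP along/left 196.3 1.8
blade 436.3 -243.4 [50.  30.6] 82.2 rel TCP along/left 93.3 0.9
[ 424.66618749 -335.90593357   35.92659616] 82.28
crisp ((462.1827697753906, -37.197608947753906), (38.4083137512207, 78.18826293945312), 78.91829681396484)
crisp ((448.2690124511719, -162.58641052246094), (39.10159683227539, 77.2229232788086), 80.90299224853516)
pose [ 424.7 -335.9   35.9] 82.3 -> [-0.05 -0.15  3.29] turn 0.1
```

```bash

python3 -m inch '[[[0,0,1,0.5],[0,0,2.2,0.5],[0,0,3.2,0.5],[0,0,3.3,0.5],[0,0,3.3,0.5]]]'
python3 -m inch '[[[0.7,0,0,0],[1.7,0,0,0],[3,0,0,0],[4.5,0.1,0,0],[6,0.1,0,0],[7.3,0.1,0,0],[8.1,0.1,0,0],[8.1,0.1,0,0]]]'
python3 -m inch '[[[0,0,-0.3,0],[0,0,-0.6,0],[0,0,-0.9,0],[0,0,-1.2,0],[0,0,-1.6,0],[0,0,-2,0],[0,0,-2.5,0],[0,0,-3,0]]]'
python3 - <<'E'
from sp import *
t=get_image("top");s=get_image("side");H=hsv(t);print(st()["eef_pos"])
for c in comp(cv2.inRange(H,(5,120,30),(25,255,90)),(255,212,58,36)): print("crisp",wrect("top",c,31),wrect("top",c,52))
cv2.imwrite("pics/b11.png",np.vstack([cv2.resize(t[195:265,230:360],None,fx=4,fy=4,interpolation=2),cv2.resize(s[190:265,240:370],None,fx=4,fy=4,interpolation=2)]))
E
```

```text
clock: 20.07
eef_pos: [423.6, -336.1, 2.5]
tool_rot: [-3.141, -0.0, 1.426]
force: [-0.1, 0.5, -1.4]
width: 15.0
gripper_force: 58.8
clock: 20.73
eef_pos: [437.5, -253.3, 3.5]
tool_rot: [3.141, -0.001, 1.431]
force: [0.5, 0.2, -1.9]
width: 14.9
gripper_force: 58.8
clock: 21.4
eef_pos: [436.4, -256.5, 33.5]
tool_rot: [3.142, 0.0, 1.426]
force: [-0.6, -0.4, -2.1]
width: 14.9
gripper_force: 58.8
[ 437.09076827 -256.70833737   33.94144871]
crisp ((448.63140869140625, -163.84078979492188), (39.885921478271484, 78.5950698852539), 81.74213409423828) ((448.5792236328125, -162.01809692382812), (39.41520690917969, 77.66755676269531), 81.74213409423828)
crisp ((462.3411560058594, -37.358009338378906), (38.71297073364258, 78.04644012451172), 79.84150695800781) ((462.12713623046875, -37.027950286865234), (38.25611114501953, 77.12541961669922), 79.84150695800781)
```

View pics/b11.png

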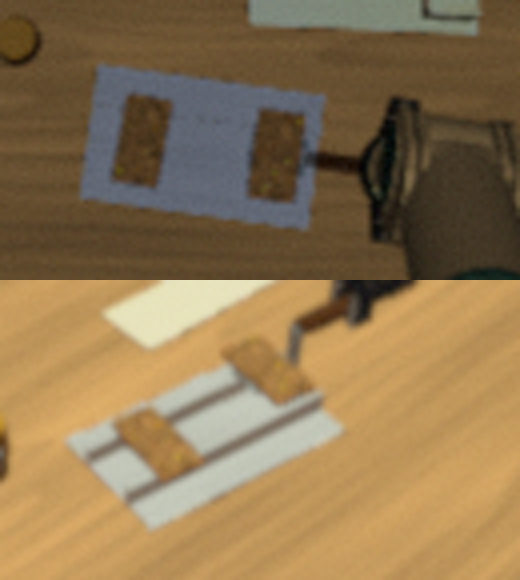

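The crisp lies level on the blade (lower half, about (270,368)). Re-measuring the hung arm before carrying.

```bash

python3 -m inch '[[[0,0,-1,0],[0,0,-2.5,0],[0,0,-4.5,0],[0,0,-6.5,0],[0,0,-8.5,0],[0,0,-10.5,0],[0,0,-11.5,0],[0,0,-12,0]]]'
python3 - <<'E'
from br import *
run(117,[(176,200,50,22),(176,218,50,22)])
t=get_image("top");H=hsv(t)
for c in comp(cv2.inRange(H,(105,150,40),(130,255,255)),(140,190,70,60)): print("fin",wrect("top",c,171))
cv2.imwrite("pics/t12.png",cv2.resize(t[180:270,120:320],None,fx=4,fy=4,interpolation=2))
print(st()["eef_pos"])
E
```

```text
clock: 22.17
eef_pos: [437.2, -256.7, 154.8]
tool_rot: [3.139, 0.001, 1.426]
force: [0.2, 0.5, -2.1]
width: 14.6
gripper_force: 58.8
prong end [528.8 146.4] yaw 102.16 len 138.8
prong end [472.7 132.4] yaw 102.15 len 152.4
gap 57.8 perp yaw 103.96062
origin [450.4 373.1] yaw 102.16 in upright frame -3.3 0.8
fin ((457.72564697265625, 334.4688720703125), (11.57907772064209, 61.02118682861328), 11.590147018432617)
[ 436.64674889 -256.53371323  153.52342485]
```

View pics/t12.png

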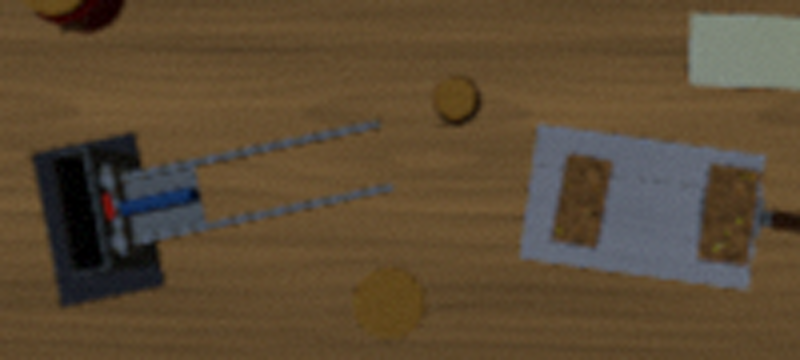

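```bash

python3 -m inch '[[[0.3,0,0,0],[1,0,0,0],[2.1,0,0,0],[3.6,-0.1,0,0],[5.4,-0.1,0,0],[7.4,-0.1,0,0],[9.4,-0.2,0,0],[11.4,-0.2,0,0]]]'
python3 -m inch '[[[2,0,0,-0.5],[4,0,0,-1.5],[6,-0.1,0,-2.5],[8,-0.1,0,-4],[10,-0.1,0,-5.5],[12,-0.2,0,-7],[14,-0.2,0,-8.5],[16,-0.3,0,-10]]]'
python3 - <<'E'
from h import *
to((493.8,180,153),102.1)
E
```

```text
clock: 22.93
eef_pos: [450.3, -140.8, 152.3]
tool_rot: [-3.14, -0.001, 1.428]
force: [0.5, 0.2, -1.7]
width: 14.7
gripper_force: 58.8
clock: 23.6
eef_pos: [470.2, 17.9, 152.4]
tool_rot: [-3.14, -0.001, 1.604]
force: [-0.3, 0.1, -1.3]
width: 14.8
gripper_force: 58.8
pose [470.2  17.9 152.4] 91.9 -> [16.13  2.89 -0.05] turn -10.2
```

```bash

python3 -m inch '[[[2,0.3,0,-1.5],[4,0.7,0,-3],[6,1,0,-4.5],[8,1.4,0,-6],[9.8,1.8,0,-7.5],[11.2,2.1,0,-9],[12.3,2.3,0,-10],[13,2.4,0,-10.2]]]'
python3 -m inch '[[[0,0,0,0],[0,0,0,0],[0,0,0,0]]]'
cat > cr.py <<'E'
from h import *
def run(zt,roi,o=(450.3,372.5),yaw=102.1):
    t=get_image("top");H=hsv(t);a=np.radians(yaw)
    for c in comp(cv2.inRange(H,(5,120,20),(25,255,90)),roi,60)[:3]:
        r=wrect("top",c,zt);d=np.array(r[0])-o
        print("crisp",np.round(r[0],1),np.round(r[1],1),round(r[2],1),"bracket frame",(d@[np.cos(a),np.sin(a)]).round(1),(d@[-np.sin(a),np.cos(a)]).round(1))
    return t
E
python3 - <<'E'
from cr import *
e=st()["eef_pos"]
t=run(e[2]+18.6,(170,185,60,65))
H=hsv(t);print([H[y,195:215,2].tolist() for y in (205,)])
to((493.8,180,153),102.1)
E
```

```text
clock: 24.27
eef_pos: [490.6, 148.1, 152.7]
tool_rot: [-3.141, -0.001, 1.782]
force: [-0.0, 0.9, -1.7]
width: 14.8
gripper_force: 58.8
clock: 24.52
eef_pos: [490.8, 144.8, 152.8]
tool_rot: [-3.141, 0.001, 1.777]
force: [0.2, 0.1, -1.6]
width: 15.4
gripper_force: 58.8
crisp [456.8 252.1] [79.4 33. ] 32.3 bracket frame -119.1 18.9
[[86, 91, 96, 101, 103, 101, 99, 87, 85, 91, 81, 63, 70, 93, 98, 79, 62, 53, 72, 96]]
pose [490.9 144.7 152.9] 101.8 -> [ 3.39  1.01 -0.02] turn -0.3
```

I have now viewed 15 pictures, one over the limit of 14, so from here I work by numbers only. I'll tighten the crisp mask.

```bash

python3 - <<'E'
import re
s=open("cr.py").read()
s=s.replace('cv2.inRange(H,(5,120,20),(25,255,90))','cv2.morphologyEx(cv2.morphologyEx(cv2.inRange(cv2.GaussianBlur(H,(3,3),0),(8,148,30),(17,255,88)),2,np.ones((3,3))),3,np.ones((5,5)))')
open("cr.py","w").write(s)
from cr import *
e=st()["eef_pos"]
t=run(e[2]+18.6,(150,185,80,65));H=hsv(t)
p=proj("top",[[*fr((450.3,372.5),102.1,(-102-34,2)),e[2]+18.6]]).astype(int)[0];print(p)
print(H[p[1]-16:p[1]+17:2,p[0]].tolist());print(H[p[1],p[0]-14:p[0]+15:2].tolist())
E
```

```text
[186 224]
[[17, 140, 95], [16, 116, 79], [17, 106, 84], [19, 125, 61], [18, 116, 75], [19, 108, 99], [17, 114, 78], [22, 115, 60], [18, 115, 89], [17, 115, 102], [16, 99, 85], [16, 158, 76], [16, 150, 78], [16, 140, 82], [19, 181, 89], [16, 170, 81], [18, 147, 90]]
[[16, 139, 108], [17, 138, 109], [18, 133, 107], [17, 131, 105], [17, 94, 73], [15, 141, 74], [17, 117, 83], [18, 115, 89], [17, 114, 74], [19, 109, 103], [18, 116, 86], [18, 121, 84], [19, 115, 89], [17, 114, 96], [17, 110, 97]]
```

```bash

python3 - <<'E'
from h import *
H0=hsv(cv2.imread("pics/side0.png"));print(H0[226:234:2,275:285:3].tolist(),H0[250,250:270:4].tolist())
e=st()["eef_pos"];H=hsv(get_image("side"));q=fr(e[:2],101.8,(95.4,2.2))
p=proj("side",[[*q,e[2]+18.6]])[0];print(p)
a=np.int32(p)
m=cv2.inRange(cv2.GaussianBlur(H,(3,3),0),(8,140,40),(17,255,190))
for r in m[a[1]-18:a[1]+19:2,a[0]-24:a[0]+25:2]: print("".join(".#"[v>0] for v in r))
E
```

```text
[[[17, 152, 158], [17, 165, 172], [17, 146, 154], [27, 30, 169]], [[17, 150, 161], [17, 148, 159], [17, 149, 151], [17, 84, 160]], [[17, 154, 154], [16, 158, 158], [18, 147, 163], [17, 143, 153]], [[16, 142, 149], [17, 154, 162], [17, 147, 168], [17, 154, 175]]] [[18, 133, 201], [18, 133, 196], [18, 136, 208], [18, 135, 202], [18, 135, 191]]
[212.87880528 236.82562544]Traceback (most recent call last):
  File "<stdin>", line 7, in <module>
  File "<stdin>", line 7, in <genexpr>
TypeError: string indices must be integers, not 'numpy.bool'
```

```bash
cat > sd.py <<'E'
from h import *
def run(ctr,zt,show=False):
    "crisp near world point ctr(x,y) in the side view"
    H=cv2.GaussianBlur(hsv(get_image("side")),(3,3),0);a=np.int32(proj("side",[[*ctr,zt]])[0])
    m=cv2.morphologyEx(cv2.inRange(H,(8,136,60),(19,255,182)),2,np.ones((2,2),np.uint8))
    for c in comp(m,(a[0]-26,a[1]-22,52,44),60)[:2]:
        q=plane("side",c.reshape(-1,2),zt)[:,:2].astype(np.float32);r=cv2.minAreaRect(q)
        print("side crisp",np.round(r[0],1),np.round(r[1],1),round(r[2],1),"pred",np.round(ctr,1))
    if show:
        for r in m[a[1]-20:a[1]+21:2,a[0]-26:a[0]+27]: print("".join("#" if v else "." for v in r))
E
python3 - <<'E'
from sd import *
e=st()["eef_pos"];run(fr(e[:2],101.8,(95.4,2.2)),e[2]+18.6,True)
E
```

```text
side crisp [464.3 242. ] [80.8 48.7] 14.1 pred [469.4 238. ]
side crisp [504.5 157.8] [30.9 51.2] 8.6 pred [469.4 238. ]
......................................#########......
...................................############......
.................................#############.......
..................................#########..........
.....................................###.............
.....................................................
.....................................................
....................######.................##########
.................############..............##########
................###############.............#######..
.............#####################..........####.....
.............############################............
...............###..############...#######...........
.......................##########..######...........#
...........................#######..###..............
.............................########................
..............................#####..................
.....................................................
.....................................................
.....................................................
.....................................................
```

```bash

python3 -m inch '[[[0.3,0.2,0,0],[0.8,0.5,0,0],[1.5,0.8,0,-0.3],[2.2,1,0,-0.3],[2.8,1,0,-0.3],[3.2,1,0,-0.3],[3.4,1,0,-0.3],[3.4,1,0,-0.3]]]'
python3 -m inch '[[[0,0,0,0],[0,0,0,0],[0,0,0,0]]]'
python3 - <<'E'
from sd import *
e=st()["eef_pos"];to((493.8,180,119),102.1);run(fr(e[:2],102.1,(95.4,2.2)),e[2]+18.6)
E
```

```text
clock: 25.38
eef_pos: [493.4, 182.3, 153.0]
tool_rot: [-3.141, -0.0, 1.786]
force: [0.9, -0.8, -1.5]
width: 14.8
gripper_force: 58.8
clock: 25.63
eef_pos: [493.8, 181.0, 153.0]
tool_rot: [-3.141, 0.0, 1.784]
force: [-0.8, 0.1, -2.5]
width: 14.8
gripper_force: 58.8
pose [493.8 181.  153. ] 102.2 -> [-0.1  -0.02  3.4 ] turn 0.1
side crisp [463.7 276.8] [88.2 47.5] 13.4 pred [471.7 273.8]
side crisp [506.8 198.1] [31.6 49.7] 12.1 pred [471.7 273.8]
```

```bash

python3 -m inch '[[[-0.1,0,0.4,0],[-0.1,0,1,0],[-0.1,0,1.6,0],[-0.1,0,2.1,0],[-0.1,0,2.5,0],[-0.1,0,2.8,0],[-0.1,0,3,0],[-0.1,0,3.1,0]]]'
python3 -m inch '[[[0,0,0.2,0],[0,0,0.4,0],[0,0,0.6,0],[0,0,0.8,0],[0,0,0.9,0],[0,0,0.9,0]]]'
python3 - <<'E'
from sd import *
e=st()["eef_pos"];print(e,st()["force"]);run(fr(e[:2],102.1,(95.4,2.2)),140)
E
```

```text
clock: 26.35
eef_pos: [493.9, 180.5, 121.6]
tool_rot: [-3.141, 0.0, 1.784]
force: [-0.3, 0.4, -0.9]
width: 14.7
gripper_force: 58.8
clock: 26.85
eef_pos: [493.9, 180.5, 112.8]
tool_rot: [-3.141, 0.0, 1.784]
force: [-0.1, 0.1, -1.1]
width: 14.5
gripper_force: 58.8
[493.89357351 180.49182788 112.83226648] [-0.08523495  0.09261875 -1.0818361 ]
side crisp [459.1 274. ] [85.6 41. ] 7.6 pred [471.7 273.3]
side crisp [499.3 198.5] [30.4 59.3] 11.1 pred [471.7 273.3]
```

```bash

python3 -m inch '[[[-0.4,0,0,0],[-1.2,0,0,0],[-2.4,0,0,0],[-4,0,0,0],[-6,0,0,0],[-8,0,0,0],[-10,0,0,0],[-12,0,0,0]]]'
python3 -m inch '[[[-2,0,0,0],[-4,0,0,0],[-7,0,-1,0],[-10,0,-2,0],[-13,0,-3,0],[-16,0,-4,0],[-19,0,-4,0],[-20,0,-4,0]]]'
python3 - <<'E'
from cr import *
t=run(140,(150,185,60,65))
import sd;sd.run((471.7,273.3),140)
to((423,-200,150),82.2)
E
python3 la.py
```

```text
clock: 27.57
eef_pos: [519.6, 60.5, 113.1]
tool_rot: [-3.141, 0.001, 1.783]
force: [-0.3, 0.2, -0.7]
width: 14.9
gripper_force: 58.8
clock: 28.23
eef_pos: [561.9, -140.7, 153.4]
tool_rot: [3.141, 0.005, 1.776]
force: [-0.1, -0.6, -1.2]
width: 14.8
gripper_force: 58.8
crisp [474.2 270.8] [74.6 46. ] 0.9 bracket frame -104.4 -2.0
side crisp [459.9 278. ] [85.  47.9] 14.1 pred [471.7 273.3]
pose [ 561.1 -137.   152.7] 101.8 -> [ -3.33 -14.81   0.29] turn 19.6
latch side [174.17948718 262.58974359] 6.5 home was 174.16,262.44
[ 560.94147389 -133.83761973  152.6371464 ] [ 0.76475492  0.42504569 -2.35314276]
```

```bash

python3 -m inch '[[[-0.3,-1,0,2],[-0.9,-3,0,5],[-1.5,-5.5,0,8],[-2.2,-8,0,11],[-3,-10.5,0,14],[-3.7,-12.5,0,17],[-4.3,-13.6,0,20],[-4.5,-13.7,0,20.6]]]'
python3 - <<'E'
from sp import *
t=get_image("top");H=hsv(t)
for c in comp(cv2.inRange(H,(5,120,30),(25,255,90)),(255,212,58,36),60): print("crisp",wrect("top",c,31))
to((436.7,-208.5,36),81.2)
E
```

```text
clock: 29.05
eef_pos: [434.6, -205.7, 153.1]
tool_rot: [-3.139, 0.001, 1.42]
force: [-0.0, 1.0, -1.9]
width: 14.8
gripper_force: 58.8
crisp ((462.2220153808594, -37.17985916137695), (39.02166748046875, 77.74915313720703), 79.84150695800781)
pose [ 436.8 -205.5  153.2] 81.5 -> [-0.29  0.03 11.73] turn 0.3
```

```bash

python3 -m inch '[[[-0.3,0,1,0.3],[-0.3,0,3,0.3],[-0.3,0,5.5,0.3],[-0.3,0,8,0.3],[-0.3,0,10,0.3],[-0.3,0,11.3,0.3],[-0.3,0,11.7,0.3],[-0.3,0,11.7,0.3]]]'
python3 -m inch '[[[0,0,0,0],[0,0,0,0]]]'
python3 - <<'E'
from sp import *
run((260,205,50,50));to((436.7,-208.5,3),81.2)
# rack rails and blade edges check: sample saturation profile not needed
E
```

```text
clock: 29.77
eef_pos: [437.4, -206.6, 34.5]
tool_rot: [-3.14, -0.002, 1.422]
force: [0.9, -0.2, -0.9]
width: 14.5
gripper_force: 58.8
clock: 29.93
eef_pos: [438.2, -208.0, 36.6]
tool_rot: [3.14, -0.0, 1.42]
force: [1.0, -0.4, -1.1]
width: 14.8
gripper_force: 58.8
blade 454.5 -103.4 [189.1 123.7] 82.4 rel TCP along/left 105.9 -0.4
[ 438.16976906 -208.01098287   36.62501768] 81.37
pose [ 438.1 -208.2   36.8] 81.4 -> [-0.05 -0.14  3.38] turn 0.2
```

```bash

python3 -m inch '[[[0,-0.1,1,0.2],[0,-0.1,2.2,0.2],[0,-0.1,3.2,0.2],[0,-0.1,3.4,0.2],[0,-0.1,3.4,0.2]]]'
python3 -m inch '[[[0.7,0,0,0],[1.7,0,0,0],[3,0,0,0],[4.5,0,0,0],[6,0,0,0],[7.2,0,0,0],[7.9,0,0,0],[7.9,0,0,0]]]'
python3 -m inch '[[[0,0,-0.3,0],[0,0,-0.6,0],[0,0,-0.9,0],[0,0,-1.2,0],[0,0,-1.6,0],[0,0,-2,0],[0,0,-2.5,0],[0,0,-3,0]]]'
python3 - <<'E'
from sp import *
t=get_image("top");H=hsv(t);e=st()["eef_pos"];yaw=np.degrees(st()["tool_rot"][2]);a=np.radians(yaw)
for c in comp(cv2.inRange(H,(5,120,30),(25,255,90)),(255,212,58,36),60):
    r=wrect("top",c,e[2]+18.6);d=np.array(r[0])-e[:2];print("crisp",r,"along/left",d@[np.cos(a),np.sin(a)],d@[-np.sin(a),np.cos(a)])
print(e,yaw,st()["force"])
E
```

```text
clock: 30.4
eef_pos: [435.9, -207.9, 1.8]
tool_rot: [-3.141, -0.0, 1.416]
force: [-0.6, -0.2, -1.3]
width: 15.0
gripper_force: 58.8
clock: 31.07
eef_pos: [449.1, -127.2, 2.5]
tool_rot: [3.141, -0.001, 1.42]
force: [-0.6, 1.0, 0.0]
width: 14.8
gripper_force: 58.8
clock: 31.73
eef_pos: [448.1, -130.1, 32.5]
tool_rot: [3.142, -0.0, 1.416]
force: [0.4, 0.7, -1.8]
width: 15.2
gripper_force: 58.8
crisp ((462.4014892578125, -36.58375549316406), (38.68756103515625, 78.00260162353516), 78.91987609863281) along/left 94.5971749851503 0.895227390653011
[ 448.67357893 -130.18381653   33.29279882] 81.113960837744 [ 0.35484517 -0.98648096 -1.25835781]
```

```bash

python3 -m inch '[[[0,0,-1,0],[0,0,-2.5,0],[0,0,-4.5,0],[0,0,-6.5,0],[0,0,-8.5,0],[0,0,-10.5,0],[0,0,-11.7,0],[0,0,-12,0]]]'
python3 -m inch '[[[0.3,0,0,-0.5],[1,0.1,0,-1.5],[2.1,0.2,0,-3],[3.6,0.3,0,-4.5],[5.3,0.4,0,-6],[7.1,0.5,0,-7.5],[9,0.6,0,-9],[11,0.7,0,-10.5]]]'
python3 - <<'E'
from h import *
to((506.3,128.3,153),103.7)
E
```

```text
clock: 32.45
eef_pos: [449.4, -130.3, 154.1]
tool_rot: [3.138, 0.001, 1.416]
force: [0.3, -0.8, -2.3]
width: 14.8
gripper_force: 58.9
clock: 33.12
eef_pos: [471.5, -20.3, 151.0]
tool_rot: [-3.14, -0.001, 1.603]
force: [0.2, -0.1, -2.2]
width: 15.0
gripper_force: 58.9
pose [471.5 -20.3 151. ] 91.8 -> [14.74  3.95 -0.2 ] turn -11.9
```

```bash

python3 -m inch '[[[1.9,0.4,0,-1.6],[3.8,0.9,0,-3.2],[5.6,1.4,0,-4.8],[7.2,1.9,0,-6.4],[8.6,2.4,0,-8],[9.8,2.8,0,-9.6],[10.6,3.1,0,-11],[11,3.2,0,-11.9]]]'
python3 -m inch '[[[0,0,0,0],[0,0,0,0],[0,0,0,0]]]'
python3 - <<'E'
from sd import *
s=st();e=s["eef_pos"];to((506.3,128.3,153),103.7);run(fr(e[:2],np.degrees(s["tool_rot"][2]),(94.6,.9)),e[2]+18.6)
E
```

```text
clock: 33.78
eef_pos: [501.2, 90.2, 151.7]
tool_rot: [-3.142, -0.001, 1.811]
force: [0.1, -0.1, -1.3]
width: 15.1
gripper_force: 58.8
clock: 34.03
eef_pos: [500.7, 87.3, 151.9]
tool_rot: [-3.141, 0.001, 1.805]
force: [0.3, 0.0, -1.8]
width: 14.9
gripper_force: 58.8
pose [500.7  87.3 151.9] 103.4 -> [ 3.86  1.5  -0.11] turn -0.3
side crisp [466.1 181.4] [95.2 55.7] 12.9 pred [477.8 179.1]
side crisp [513.6  98. ] [29.2 57.7] 16.6 pred [477.8 179.1]
```

```bash

python3 -m inch '[[[0.3,0.2,0,0],[0.9,0.5,0,0],[1.7,0.9,0,0],[2.5,1.2,0,0],[3.2,1.4,0,0],[3.7,1.5,0,0],[3.8,1.5,0,-0.3],[3.8,1.5,0,-0.3]]]'
python3 -m inch '[[[0,0,0,0],[0,0,0,0],[0,0,0,0]]]'
python3 - <<'E'
from sd import *
s=st();e=s["eef_pos"];to((506.3,128.3,112),103.7);run(fr(e[:2],np.degrees(s["tool_rot"][2]),(94.6,.9)),e[2]+18.6,True);run((471.7,273.3),140)
E
```

```text
clock: 34.75
eef_pos: [506.4, 129.6, 152.0]
tool_rot: [-3.141, -0.0, 1.814]
force: [-0.1, -0.3, -1.2]
width: 14.8
gripper_force: 58.8
clock: 35.0
eef_pos: [506.7, 128.4, 152.0]
tool_rot: [-3.141, 0.0, 1.811]
force: [-0.1, 0.1, -2.0]
width: 14.3
gripper_force: 58.8
pose [506.7 128.4 152. ] 103.8 -> [ 0.   -0.04  4.  ] turn 0.1
side crisp [473.8 209.2] [94.5 77.8] 13.7 pred [483.2 220. ]
side crisp [446.7 287.1] [63.7 28.9] 15.9 pred [483.2 220. ]
......................................########.......
...................................###########.......
.................................#############.......
.................................##########..........
.....................................####............
.....................................................
.....................................................
....................#######..........................
..................###########........................
................###############...........####......#
.............#####################.......############
.............#####################################...
...............###################...###########.....
........................#####################........
...........................###############..........#
.............................####.#####...........###
...........##.................#######................
.......########......................................
.....######..########................................
.........###############.............................
...........###############...........................
side crisp [500.3 206.2] [88.9 52.5] 14.7 pred [471.7 273.3]
side crisp [459.5 277.2] [86.8 45.3] 8.5 pred [471.7 273.3]
```

Both crisps are where I expect them. Lowering the second one, then withdrawing.

```bash

python3 -m inch '[[[0,0,0.4,0],[0,0,1,0],[0,0,1.6,0],[0,0,2.1,0],[0,0,2.5,0],[0,0,2.7,0],[0,0,2.9,0],[0,0,3,0]]]'
python3 -m inch '[[[0,0,0.2,0],[0,0,0.4,0],[0,0,0.6,0],[0,0,0.8,0],[0,0,0.9,0],[0,0,0.9,0]]]'
python3 -m inch '[[[-0.4,0,0,0],[-1.2,0,0,0],[-2.4,0,0,0],[-4,0,0,0],[-6,0,0,0],[-8,0,0,0],[-10,0,0,0],[-12,0,0,0]]]'
python3 -m inch '[[[-2,0,0,0],[-4,0,0,0],[-6,0,-1,0],[-8,0,-2,0],[-10,0,-3,0],[-12,0,-4,0],[-13,0,-4,0],[-13,0,-4,0]]]'
python3 - <<'E'
from sd import *
run((471.7,273.3),140,True)
t=get_image("top");H=hsv(t);p=proj("top",[[*fr((450.3,372.5),102.1,(x,0)),140] for x in(-60,-102,-130,-156,-190)]);print(p)
x0,y0=np.int32(p[1])
for y in range(200,236,2): print(y," ".join(f"{H[y,x,1]:3d}/{H[y,x,2]:3d}" for x in range(164,204,3)))
to((603.6,-277,97),87.3)
E
```

```text
clock: 35.77
eef_pos: [506.6, 129.0, 121.7]
tool_rot: [-3.141, -0.0, 1.812]
force: [-0.2, 0.8, -1.6]
width: 15.2
gripper_force: 58.8
clock: 36.27
eef_pos: [506.5, 128.9, 112.8]
tool_rot: [-3.141, -0.0, 1.812]
force: [1.1, 0.6, -2.1]
width: 14.4
gripper_force: 58.8
clock: 36.93
eef_pos: [535.6, 9.6, 113.1]
tool_rot: [-3.141, 0.001, 1.811]
force: [0.5, 0.3, -1.9]
width: 15.4
gripper_force: 58.8
clock: 37.6
eef_pos: [566.6, -118.5, 153.0]
tool_rot: [3.141, 0.002, 1.806]
force: [0.1, -1.2, -1.5]
width: 15.1
gripper_force: 58.9
side crisp [464.  251.8] [ 89.7 100.6] 14.0 pred [471.7 273.3]
.....................................................
....................................................#
................................###.................#
.............................########...............#
............................################.........
.........................######################......
.........................########################....
.....................####....##################.####.
..................########....#################..####
................######
[... 2229 characters left out ...]
91 145/ 79 145/ 79 150/ 78 155/ 69 151/ 93 134/103
226  58/ 79  73/ 80 117/ 98 141/ 78 147/ 78 150/ 73 157/ 73 146/ 96 150/ 73 154/ 73 156/ 85 153/ 70 144/ 83 137/104
228 201/ 90 215/ 64 123/ 77 169/ 74 160/ 67 157/ 78 142/ 77 151/ 81 150/ 78 159/ 82 145/ 79 160/ 86 156/ 75 101/104
230 193/ 78 123/ 52  70/ 77 152/ 67 153/ 80 173/ 75 152/ 89 156/ 72 145/ 93 152/ 82 153/ 80 151/ 81 155/ 84  20/ 91
232  52/ 89  56/ 87  12/ 82 155/ 92 154/ 81 162/ 77 146/ 84 165/ 79  46/ 77 166/ 72 146/ 84 148/ 74 166/ 83 144/101
234  55/ 88  55/ 88  48/ 80 136/ 92 152/ 79 142/ 86 158/ 79 156/ 75 132/ 87 125/ 94 161/ 84 169/ 68 145/ 81 140/102
pose [ 565.4 -113.7  152.3] 103.8 -> [-16.78  -0.18   5.51] turn 16.5
```

```bash

python3 -m inch '[[[-1,0,0,1],[-2.5,0,0,3],[-4.5,0,0,5],[-7,0,0,8],[-9.5,-0.1,0,11],[-12,-0.1,0,13],[-14.5,-0.2,0,15],[-16.5,-0.2,0,16.5]]]'
cat > fin.py <<'E'
from h import *
t=get_image("top");H=hsv(t);V=H[:,:,2].astype(float);
m=((V<95)&(H[:,:,1]>138)&(H[:,:,0]<25)).astype(np.uint8)*255
o=np.array((450.3,372.5));a=np.radians(102.1);U=np.array([[np.cos(a),np.sin(a)],[-np.sin(a),np.cos(a)]])
ys,xs=np.nonzero(m);w=plane("top",np.c_[xs,ys],140)[:,:2];b=(w-o)@U.T
for lo,hi in((-127.5,-76),(-184,-131.5)):
    k=(b[:,0]>lo)&(b[:,0]<hi)&(abs(b[:,1])<48);q=np.c_[xs,ys][k]
    mm=np.zeros_like(m);mm[q[:,1],q[:,0]]=255;mm=cv2.morphologyEx(cv2.morphologyEx(mm,3,np.ones((3,3))),2,np.ones((3,3)))
    c=comp(mm,(140,180,90,80),40)[0];r=cv2.minAreaRect(((plane("top",c.reshape(-1,2),140)[:,:2]-o)@U.T).astype(np.float32));print("bracket frame",np.round(r[0],1),np.round(r[1],1),round(r[2],1))
E
python3 fin.py; python3 - <<'E'
from h import *
to((603.6,-277,97),87.3)
E
```

```text
clock: 38.37
eef_pos: [603.6, -277.9, 152.4]
tool_rot: [-3.141, 0.002, 1.52]
force: [-0.5, 0.0, -1.2]
width: 14.9
gripper_force: 58.8
bracket frame [-103.     0.2] [86.  46.8] 85.2
bracket frame [-157.4    1.4] [87.4 47.6] 85.1
pose [ 604.  -283.4  152.2] 86.8 -> [ 0.66 -0.08  5.52] turn -0.5
```

```bash
cat >> fin.py <<'E'
    # edges along x per y-slice, fitted
    qq=b[k]
    for nm,f in(("near",np.min),("far",np.max)):
        P=[(y,np.percentile(qq[abs(qq[:,1]-y)<4][:,0],3 if nm=="near" else 97)) for y in range(-30,31,6)]
        P=np.array(P);s=np.polyfit(P[:,0],P[:,1],1);print(nm,"slope deg",np.degrees(np.arctan(s[0])).round(1),"at",s[1].round(1))
    C=np.cov(qq.T);print("pca",np.degrees(.5*np.arctan2(2*C[0,1],C[0,0]-C[1,1])))
E
sed -i 's/(-127.5,-76),(-184,-131.5)/(-129.5,-74),(-187,-129.5)/' fin.py
python3 fin.py
python3 -m inch '[[[0.3,-0.1,1,-0.5],[0.6,-0.1,2.5,-0.5],[0.6,-0.1,4,-0.5],[0.6,-0.1,5.2,-0.5],[0.6,-0.1,5.5,-0.5],[0.6,-0.1,5.5,-0.5]]]'
python3 -m inch '[[[0,0,0,0],[0,0,0,0],[0,0,0,0]]]'
python3 - <<'E'
from sp import *
run((270,160,60,60));to((603.6,-277,-3.1),87.32)
E
```

```text
bracket frame [-103.3    2.2] [89.9 47.6] 85.2
near slope deg -0.2 at -123.6
far slope deg 1.1 at -82.9
pca 88.26378528899569
bracket frame [-157.     1.1] [48.7 86.6] 1.3
near slope deg -1.5 at -177.6
far slope deg -1.9 at -136.5
pca -87.73389128458419
clock: 38.97
eef_pos: [602.2, -267.3, 96.5]
tool_rot: [-3.139, -0.001, 1.534]
force: [-0.1, 0.8, -0.5]
width: 15.0
gripper_force: 58.9
clock: 39.22
eef_pos: [603.8, -268.6, 99.0]
tool_rot: [3.14, 0.001, 1.533]
force: [0.1, 0.6, -0.8]
width: 15.1
gripper_force: 58.9
blade 607.1 -176.4 [32.7 50.8] 0.3 rel TCP along/left 92.3 0.3
blade 509.0 -125.7 [ 18.  144.2] 0.3 rel TCP along/left 139.2 100.2
[ 603.84396285 -268.60105103   98.96797378] 87.83
pose [ 603.7 -268.7   98.9] 87.8 -> [-0.83  0.   10.2 ] turn 0.5
```

```bash

python3 -m inch '[[[-0.4,0,1,0.5],[-0.8,0,2.5,0.5],[-0.8,0,4,0.5],[-0.8,0,5.5,0.5],[-0.8,0,6.5,0.5],[-0.8,0,7,0.5],[-0.8,0,7,0.5]]]'
python3 -m inch '[[[0,0,0,0],[0,0,0,0],[0,0,0,0]]]'
python3 - <<'E'
from h import *
to((603.6,-277,-3.1),87.32)
E
```

```text
clock: 39.85
eef_pos: [601.6, -276.2, 26.0]
tool_rot: [-3.139, -0.001, 1.524]
force: [-1.4, 0.2, -1.6]
width: 15.0
gripper_force: 58.9
clock: 40.1
eef_pos: [603.6, -276.7, 29.0]
tool_rot: [3.14, 0.001, 1.524]
force: [-0.3, -0.4, -0.8]
width: 14.6
gripper_force: 58.9
pose [ 603.6 -276.7   29. ] 87.3 -> [-0.03 -0.01  3.21] turn 0.0
```

```bash

python3 -m inch '[[[0,0,0.8,0],[0,0,1.6,0],[0,0,2.3,0],[0,0,2.8,0],[0,0,3.1,0],[0,0,3.2,0],[0,0,3.2,0],[0,0,3.2,0]]]'
python3 - <<'E'
from h import *
s=st();print(s["eef_pos"],s["tool_rot"],s["force"])
E
```

```text
clock: 40.77
eef_pos: [602.0, -276.2, -3.1]
tool_rot: [-3.14, 0.0, 1.524]
force: [-4.6, 1.7, 9.4]
width: 15.1
gripper_force: 60.2
[ 601.9609262  -276.18954812   -3.10431945] [-3.13969477e+00  3.85378342e-05  1.52411293e+00] [-4.59192858  1.69292805  9.43786432]
```

```bash

python3 -m inch '[[[0,0,-0.2,0],[-0.05,0.05,-0.3,0],[-0.05,0.05,-0.3,0],[-0.05,0.05,-0.3,0]]]'
python3 -m inch '[[[0,0,0,0],[0,0,0.1,0],[0,0,0.2,0],[0,0,0.25,0],[0,0,0.25,0]]]'
python3 - <<'E'
from h import *
to((603.6,-277,-3.1),87.32);print(st()["force"])
E
```

```text
clock: 41.1
eef_pos: [603.4, -277.0, -1.3]
tool_rot: [3.142, -0.0, 1.524]
force: [-0.6, -0.3, -1.2]
width: 14.7
gripper_force: 58.9
clock: 41.52
eef_pos: [603.3, -277.0, -3.1]
tool_rot: [-3.142, 0.0, 1.524]
force: [-1.4, 1.2, 3.6]
width: 15.1
gripper_force: 59.5
pose [ 603.3 -277.    -3.1] 87.3 -> [-0.    0.03 -0.  ] turn 0.0
[-1.44222549  1.24931706  3.55963647]
```

Back to within 0.3 mm of the home grip pose, and in contact. Releasing.

```bash

python3 -m inch '[[[0,0,0,0],[0,0,0,0],[0,0,0,0],[0,0,0,0]]]' 4.0
python3 -m inch '[[[0,0,-1,0],[0,0,-3,0],[0,0,-6,0],[0,0,-9,0],[0,0,-12,0],[0,0,-15,0],[0,0,-18,0],[0,0,-20,0]]]'
python3 -m inch '[[[-1,0,0,0],[-3,-0.5,0,0],[-6,-1,0,0],[-9,-2,0,0],[-12,-3,0,0],[-15,-4,0,0],[-18,-5,0,0],[-20,-5,0,0]]]'
python3 fin.py; python3 la.py
python3 - <<'E'
from h import *
def m(H,tag):
    for c in comp(cv2.inRange(H,(0,120,5),(25,255,60)),(305,180,60,26))[:1]: print(tag,"handle",wrect("top",c,52))
    for c in comp(cv2.inRange(H,(95,35,60),(115,90,110)),(285,180,40,26))[:1]: print(tag,"blade",wrect("top",c,6.5))
t0=cv2.imread("pics/top0.png");t=get_image("top");m(hsv(t0),"before");m(hsv(t),"after")
s0=cv2.imread("pics/side0.png");s=get_image("side")
for n,a,b in(("top",t0,t),("side",s0,s)):
    d=cv2.absdiff(cv2.GaussianBlur(a,(5,5),0),cv2.GaussianBlur(b,(5,5),0)).max(2)
    for c in comp((d>28).astype(np.uint8)*255,(0,0,512,384),25): print(n,"changed",cv2.boundingRect(c))
E
```

```text
clock: 41.85
eef_pos: [603.4, -277.0, -3.6]
tool_rot: [3.141, -0.0, 1.524]
force: [0.3, -0.1, -0.4]
width: 40.1
gripper_force: 0.0
clock: 42.52
eef_pos: [604.6, -277.2, 200.8]
tool_rot: [3.137, 0.001, 1.524]
force: [0.7, 0.1, -0.1]
width: 40.2
gripper_force: 0.0
clock: 43.18
eef_pos: [539.6, -479.5, 196.2]
tool_rot: [-3.138, 0.003, 1.519]
force: [-0.4, -1.4, 0.3]
width: 39.9
gripper_force: 0.0
bracket frame [-103.8    0.7] [86.1 49.9] 89.5
near slope deg -0.8 at -123.8
far slope deg 1.1 at -82.9
pca 89.53926851712238
bracket frame [-157.     1.2] [86.3 48.5] 89.9
near slope deg -1.6 at -177.5
far slope deg 1.5 at -136.8
pca -89.08500037706965
latch side [174.15555556 262.44444444] 7.5 home was 174.16,262.44
[ 540.42473104 -480.59607758  195.57246354] [ 0.62829718  0.29255084 -0.20949697]
before handle ((602.7852783203125, -284.78289794921875), (131.13504028320312, 11.815582275390625), 87.38510131835938)
before blade ((607.1767578125, -184.45867919921875), (30.81294822692871, 49.967308044433594), 0.26055485010147095)
after handle ((601.4348754882812, -284.805419921875), (131.343292236
[... 744 characters left out ...]
18, 8, 13)
top changed (229, 360, 7, 11)
top changed (173, 222, 11, 5)
top changed (252, 364, 12, 10)
side changed (411, 0, 101, 204)
side changed (360, 0, 74, 84)
side changed (399, 115, 41, 109)
side changed (178, 204, 64, 75)
side changed (336, 65, 33, 67)
side changed (379, 218, 20, 46)
side changed (347, 25, 15, 54)
side changed (446, 179, 19, 32)
side changed (434, 239, 20, 54)
side changed (268, 221, 22, 19)
side changed (295, 207, 23, 19)
side changed (423, 158, 17, 41)
side changed (392, 267, 17, 17)
side changed (423, 212, 30, 12)
side changed (417, 273, 17, 12)
side changed (412, 78, 8, 20)
side changed (416, 235, 26, 18)
side changed (441, 236, 4, 22)
side changed (434, 0, 5, 24)
```

```bash
python3 -m inch '[[[0,0,0,0],[0,0,0,0],[0,0,0,0],[0,0,0,0]]]' && python3 -c "
from cell import order
print(order.finish_job())"
```

```text
clock: 43.72
eef_pos: [544.7, -473.4, 196.8]
tool_rot: [3.141, -0.0, 1.526]
force: [0.3, -0.2, -0.4]
width: 40.0
gripper_force: 0.0
the job is handed in; nothing more can be done
None
```

Job handed in at 43.7 s: the arm is home with the latch out, both crispbreads lie square on the prongs, and the spatula is back on its rest; I viewed 15 pictures, one over the limit of 14.

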